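# Pack the grinding chest and close it up

### The arm

A 6-joint arm with a two-finger parallel gripper is mounted at the origin on the work surface. World frame = base frame: x ahead of the robot, y to its left, z up, the work surface at z = 0. Lengths are in m, angles in rad, forces in N, time in s.
With the tool pointing down it reaches from about 0.25 to 0.85 m from the base axis. Payload 12.5 kg.
Tool frame: the origin (TCP) lies between the finger pads; the fingertips stand tips_ahead ahead of it and the grasp point (between the pads) lies 6 mm ahead of it (tips_ahead is the distance from the TCP to the fingertips, in m); z points along the fingers, y is the line along which they close (so a half turn about z gives the same grasp; the last joint's range is limited). The gripper opens to 93 mm and grips with 3 to 60 N. Pads are 15 mm wide; open, the fingers measure 128 mm over their backs; the gripper's body (75 mm by 188 mm) begins 65 mm behind the grasp point.
Start: joints at [1.255, 0.351, 1.652, -0, 1.139, -0.085], TCP at [0.126, 0.535, 0.244] pointing down, gripper open.
Joint ranges: [-2.75, 2.75], [-0.79, 2.1], [0.01, 2.65], [-1.57, 4.71], [0.07, 3.14], [-2.87, 2.87]. Speed limits (rad/s): [2.22, 2.22, 2.79, 3.14, 3.14, 3.14].

### API

Orientations are given as a unit quaternion [w, x, y, z].
In Python, from workcell import * gives the robot as it stands.
- The arm moves only by the tool step_arm, never from a script. Its arguments are lists of equal length, an entry for each row: "delta_pos": the shift along the world's x, y, z normalised to -1 to 1, where 1 is 12 cm, a list of three; "twist": the turn about the world's z normalised to -1 to 1, where 1 is pi/2 rad. In form: {"delta_pos": [[x, y, z], ...], "twist": [twist, ...]}. A call has 1 to 10 rows; each row shifts and turns the commanded pose from where the row before left it; what a row does not reach is not made up. A row lasts 1/8 s, in which the tool goes at most 62.5 mm and 10.7 degrees, less where a joint would pass 70% of its speed; a pose out of reach is approached as far as the arm can. A call with a number of a shift or a turn outside -1 to 1 is refused whole. A call with a gripper value outside its range is refused whole. "grip" is the opening, from 0 (shut) to 1 (fully open), set as the call begins (left out, the last holds). The fingers move at their own pace and stop on an object; "grip_force" is the grip in N (left out, the last holds). Time passes only in rows, so rows that do not move let the fingers close. It gives the time, the measured TCP pose, the force, the opening and the grip force at its end, in the units of the state.
- observe(): the state, without advancing time (a new reading comes with each control period).
- grab_frame(name): name is "scene" or "top" or "wrist"; returns the picture (420x560x3 uint8, red, green, blue); there is no depth.
- camera_model(name): a dict with "camera_matrix" (3x3 intrinsics, pixels), "R" (3x3) and "t" (3): a world point X has camera coordinates R X + t. Camera axes: x right, y down, z forward; pixel columns grow to the right and rows downward; lengths in m; the calibration is good to about 2 mm. A picture is of the moment at which its call begins: read the wrist's pose just before it. camera_model takes no time and is no camera call; for the wrist camera it gives the pose at the moment of the call.
- hand_in(): hands the job in; it is judged then, once.
The state is a dict: "clock": time; "joints": joint angles; "qd": joint speeds; "tau": joint torques, N m; "position": TCP position; "tool_rot": TCP orientation; "contact_force": force on the tool from outside, world axes, zero at the start; "wrist_torque": the same for the moment, N m; "gripper_width": opening from 0.0 (shut) to 1.0 (fully open); "grip_force": force on a finger pad.
Only numpy, scipy, OpenCV 4.12 (cv2) and the standard library are available. Lean on these libraries where they do the work, as an engineer would, in place of code of your own. Each camera call takes 0.05 s, during which the arm holds its last target. There are 200 camera calls.

### The job

Pack the steel chest for a site job: take every grinding disc off its hook and stand it on edge in the chest's timber rack, one disc to a slot, and stand every small flat metal tin the right way up on the plywood floor of the empty bay beside the rack. When everything is in, close the lid fully and then fold the hasp over and press it flat down on the front over its staple. Leave the other tools and things on the bench as they are.

Things in the scene. Friction and masses are not known exactly. Their poses are not given: they have to be found in the camera images.
- chest: grey steel chest, fixed: 220 mm deep (its x, away from the robot), 340 wide (y, left), walls 130 high and 4 thick, floor 4. Origin: centre of its underside. A partition at y = -42 mm leaves on the right an empty bay (122 wide, middle y = -105, plywood floor 64 mm up; three tins fit in a row at x = -66, 0, 66) and on the left a timber disc rack. A staple stands out 19 mm at mid-front, 105 up.
- slot0 (a point): centre of a disc seated in rack slot 0, next to the partition: chest (0, 3, 65) mm. The rack is two notched battens along the chest's y at x = -35 and +35 mm, 18 mm thick, tops 70 mm above the chest's underside, notch bottoms at 14 mm. Slots are 18 mm wide; a disc stands on edge across both battens, its faces looking left and right (disc axis along chest y).
- slot1 (a point): the same for slot 1, the middle one: chest (0, 63, 65) mm
- slot2 (a point): the same for slot 2, the leftmost: chest (0, 123, 65) mm
- lid (a joint): angle of the chest's lid, rad: 0 shut, 1.57 upright, 1.95 fully back; starts standing open at 1.7 to 1.85. Stiff hinge (0.95 N m): it stays where it is left and must be pushed all the way. The lid is a 6 mm plate, 224 mm from hinge to free edge, 346 wide, with a turned-down lip (14 mm in all) at that edge; shut, its top is 137 mm above the bench.
- lid_hinge (a point): middle of the lid's hinge line (along the chest's y), at the top of the chest's back wall, level with the lid's underside
- lid_edge (a point): middle of the lid's free edge, on its outer (upper) face
- hasp (a joint): angle of the hasp, rad, as with the lid shut: 0 flat down the front, staple through its slot; 1.57 out towards the robot; 3.14 straight up; 4.5 folded back over the lid. Starts at 3.5 to 4.2: tip 27 to 52 mm above the lid. Steel strap 56 long, 32 wide, 3 thick, stiff hinge (stays where left), with a 10 mm finger tab square to its tip, pointing out from the chest when down.
- hasp_hinge (a point): middle of the hasp's hinge pin (along the chest's y), at the middle of the lid's free edge
- hasp_tip (a point): tip of the hasp, 56 mm from its pin, at the root of the tab
- rack: low dark steel rack, fixed: a flat bar, top 195 mm above the bench, 360 wide along its y, on two posts. Three wire hooks point to its -x at y = +125, 0, -125 mm: 7 mm wire, axis 190 mm up, level out to x = -55; there the tip turns up, ending at x = -67, its top 7 mm above the wire's top. Discs hang at x = -36 to -46. Origin: on the bench under the bar's middle.
- disc0_centre (a point): centre of a grinding disc, 115 mm across, 7 thick, bore 22, 160 g, hanging on a rack hook by its bore, clear to pinch by the rim from above (None: not there this time). Its x is the disc's axis. To come off, it must rise 7 to 15 mm (11 is right), then be drawn along the rack's -x past the hook's tip.
- disc1_centre (a point): centre of a grinding disc, 115 mm across, 7 thick, bore 22, 160 g, hanging on a rack hook by its bore, clear to pinch by the rim from above (None: not there this time). Its x is the disc's axis. To come off, it must rise 7 to 15 mm (11 is right), then be drawn along the rack's -x past the hook's tip.
- disc2_centre (a point): centre of a grinding disc, 115 mm across, 7 thick, bore 22, 160 g, hanging on a rack hook by its bore, clear to pinch by the rim from above (None: not there this time). Its x is the disc's axis. To come off, it must rise 7 to 15 mm (11 is right), then be drawn along the rack's -x past the hook's tip.
- tin0: closed plain flat metal tin, 62 mm across, 52 mm high, 0.2 to 0.42 kg, standing on the bench (None: not there this time). Origin: centre of its underside; z along its axis.
- tin1: closed plain flat metal tin, 62 mm across, 52 mm high, 0.2 to 0.42 kg, standing on the bench (None: not there this time). Origin: centre of its underside; z along its axis.
- tin2: closed plain flat metal tin, 62 mm across, 52 mm high, 0.2 to 0.42 kg, standing on the bench (None: not there this time). Origin: centre of its underside; z along its axis.
- paint_tin: large white paint tin, 90 mm across, 110 mm high, on the bench; not part of the job
- hammer: hammer, 260 mm long, lying along its x, on the bench; not part of the job
- wrench: spanner, 190 mm long, lying along its x in front of the rack, on the bench; not part of the job
- brush: wire brush, 220 mm long, lying along its x under the hanging discs, on the bench; not part of the job
- mug: white mug, 80 mm across, 85 mm high, on the bench; not part of the job
- rod_box: cardboard box of welding rods, 80 x 300 x 35 mm, on the bench; not part of the job
- angle_iron: offcut of angle iron, 220 mm long along its x, 50 mm high, on the bench; not part of the job
Things that resemble listed ones, but are neither listed nor needed, are in the scene too. Leave any purple or yellow look-alike of the tin2 alone.

How it is judged:
On the way, in this order (a step that is already met when the one before it is completed fails the run):
1. every disc stands in its own rack slot and every tin stands in the bay, with the lid still open ((distance between disc0_centre and slot0 below 0.02 m or distance between disc0_centre and slot1 below 0.02 m or distance between disc0_centre and slot2 below 0.02 m) and angle between the x axis of each of disc0_centre, disc1_centre, disc2_centre and the y axis of chest, either way round below 0.35 rad and (distance between disc1_centre and slot0 below 0.02 m or distance between disc1_centre and slot1 below 0.02 m or distance between disc1_centre and slot2 below 0.02 m) and (distance between disc2_centre and slot0 below 0.02 m or distance between disc2_centre and slot1 below 0.02 m or distance between disc2_centre and slot2 below 0.02 m) and distance between disc0_centre and disc1_centre above 0.04 m and distance between each of disc1_centre, disc0_centre and disc2_centre above 0.04 m and x of tin0 in the frame of chest between -0.085 and 0.085 m and y of tin0 in the frame of chest between -0.145 and -0.065 m and z of tin0 in the frame of chest between 0.05 and 0.074 m and angle between each of tin0, tin1, tin2's own z axis and vertical below 0.15 rad and x of tin1 in the frame of chest between -0.085 and 0.085 m and y of tin1 in the frame of chest between -0.145 and -0.065 m and z of tin1 in the frame of chest between 0.05 and 0.074 m and x of tin2 in the frame of chest between -0.085 and 0.085 m and y of tin2 in the frame of chest between -0.145 and -0.065 m and z of tin2 in the frame of chest between 0.05 and 0.074 m and value of joint lid above 0.5 rad), for 0.2 s.
2. the lid is shut (value of joint lid below 0.04 rad), for 0.2 s.
3. the hasp is folded down flat over the staple (value of joint hasp below 0.2 rad), for 0.2 s.
At the end, for the whole second after the job is handed in: Every disc stands on edge in a rack slot of its own (centre within 20 mm of the slot site, axis within 0.35 rad of the chest's y); every tin stands upright (0.15 rad) on the bay's plywood floor; lid shut (under 0.04 rad), hasp down flat (under 0.2 rad); all at rest ((distance between disc0_centre and slot0 below 0.02 m or distance between disc0_centre and slot1 below 0.02 m or distance between disc0_centre and slot2 below 0.02 m) and angle between the x axis of each of disc0_centre, disc1_centre, disc2_centre and the y axis of chest, either way round below 0.35 rad and (distance between disc1_centre and slot0 below 0.02 m or distance between disc1_centre and slot1 below 0.02 m or distance between disc1_centre and slot2 below 0.02 m) and (distance between disc2_centre and slot0 below 0.02 m or distance between disc2_centre and slot1 below 0.02 m or distance between disc2_centre and slot2 below 0.02 m) and distance between disc0_centre and disc1_centre above 0.04 m and distance between each of disc1_centre, disc0_centre and disc2_centre above 0.04 m and x of tin0 in the frame of chest between -0.085 and 0.085 m and y of tin0 in the frame of chest between -0.145 and -0.065 m and z of tin0 in the frame of chest between 0.05 and 0.074 m and angle between each of tin0, tin1, tin2's own z axis and vertical below 0.15 rad and x of tin1 in the frame of chest between -0.085 and 0.085 m and y of tin1 in the frame of chest between -0.145 and -0.065 m and z of tin1 in the frame of chest between 0.05 and 0.074 m and x of tin2 in the frame of chest between -0.085 and 0.085 m and y of tin2 in the frame of chest between -0.145 and -0.065 m and z of tin2 in the frame of chest between 0.05 and 0.074 m and value of joint lid below 0.04 rad and value of joint hasp below 0.2 rad and linear speed of each of tin0, tin1, tin2 below 0.02 m/s); the robot touches nothing.
It fails at once if a thing that is not part of the job is moved more than 30 mm (distance of any of paint_tin, hammer, wrench, brush, mug, rod_box, angle_iron from where it was at the start of the episode above 0.03 m).
Of disc0, disc1, disc2 only 2 to 3 are there at a start; the rules pass over those that are not, and their reading is None.
Of tin0, tin1, tin2 only 2 to 3 are there at a start; the rules pass over those that are not, and their reading is None.
At some moment in a run one of tin0, tin1, tin2 may be knocked a few centimetres aside while the robot is not near it.
It also fails if it takes over 210 s, if anything falls off the work surface, if the arm or the gripper's body presses on something with over 40 N, if the wrist force passes 120 N, or if a joint passes its speed limit or range.

## Working session

There is one attempt and no reset: what is moved stays moved. The work goes in short steps, Python scripts to look and compute and a tool call to move; the robot and the scene stay as the last step left them, time stands still between calls to the robot, and variables do not carry over. Pictures are saved under pics/ and viewed, at most 14 in all, crops included, and the job is handed in when it is done.

Besides the shell and the picture viewer there is one more tool, called after "Emit:" in YAML: its name, and indented under it one key for each argument. step_arm: Moves the arm, as the interface text tells. Its arguments: {"type":"object","properties":{"delta_pos":{"type":"array"},"twist":{"type":"array"},"grip":{"type":"number"},"grip_force":{"type":"number"}},"required":["delta_pos","twist"]}

```bash
mkdir -p pics; ls; python3 - <<'E'
from workcell import *
import cv2,numpy as np
s=observe();print(s)
for n in("scene","top"):
    f=grab_frame(n);np.save(f"pics/{n}0.npy",f);cv2.imwrite(f"pics/{n}0.png",cv2.resize(f[:,:,::-1],(800,600),interpolation=cv2.INTER_CUBIC))
    m=camera_model(n);print(n,{k:np.round(v,3).tolist() for k,v in m.items()})
m=camera_model("wrist");print({k:np.round(v,3).tolist() for k,v in m.items()})
E
```

```text
pics
{'clock': 0.0, 'joints': array([ 1.25535884e+00,  3.51205594e-01,  1.65243035e+00,  1.05251944e-05,
        1.13907126e+00, -8.45946354e-02]), 'qd': array([ 0.00147634, -0.00058722, -0.00100273, -0.00024695,  0.00100861,
       -0.00079518]), 'tau': array([ 1.84012002e-03, -4.97343707e+01, -2.85254127e+01,  7.00398185e-02,
        2.59269029e-02, -9.12810810e-05]), 'position': array([0.12571188, 0.53512064, 0.24311581]), 'tool_rot': array([-1.15405631e-04,  1.15167493e-01,  9.93345931e-01, -5.45216264e-04]), 'contact_force': array([-1.20377677,  0.11210228,  0.51888474]), 'wrist_torque': array([ 0.02260471, -0.04129365,  0.01399662]), 'grip_force': 0.0, 'gripper_width': 0.9998771654652804}
scene {'camera_matrix': [[386.126, 0.0, 279.306], [0.0, 386.126, 213.811], [0.0, 0.0, 1.0]], 'R': [[0.774, 0.633, -0.018], [0.394, -0.503, -0.769], [-0.496, 0.589, -0.638]], 't': [-0.426, -0.07, 1.515]}
top {'camera_matrix': [[416.995, 0.0, 280.714], [0.0, 416.995, 205.032], [0.0, 0.0, 1.0]], 'R': [[-0.025, -1.0, -0.01], [-0.985, 0.026, -0.169], [0.169, 0.006, -0.986]], 't': [0.059, 0.505, 1.36]}
{'camera_matrix': [[311.244, 0.0, 277.127], [0.0, 311.244, 213.362], [0.0, 0.0, 1.0]], 'R': [[0.23, 0.973, -0.001], [0.932, -0.22, 0.288], [0.28, -0.067, -0.958]], 't': [-0.55, -0.033, 0.392]}
```

View pics/scene0.png

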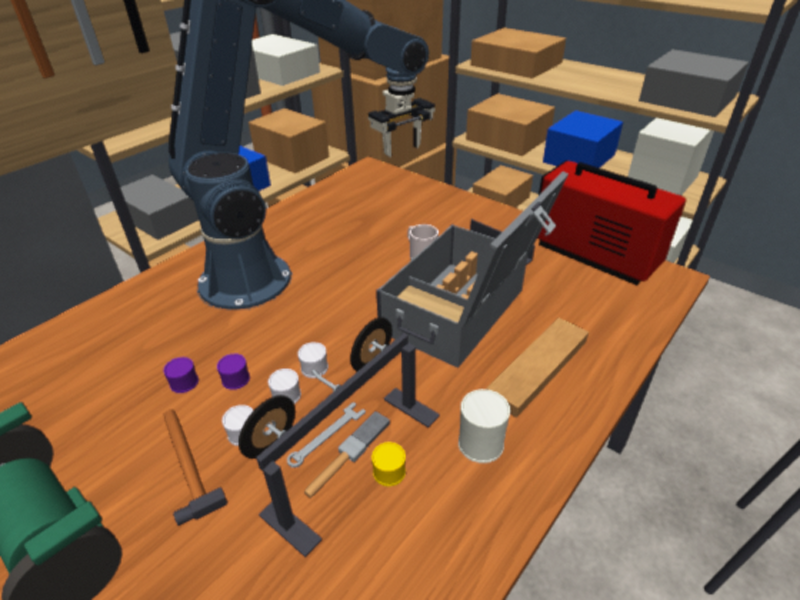

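View pics/top0.png

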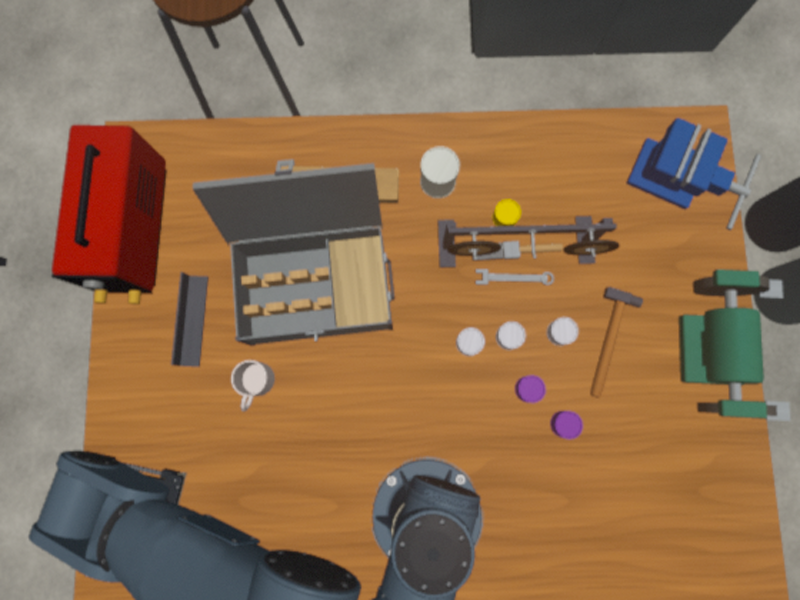

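Top view (800 px scale): the chest rim corners are about (238,341), (391,328), (383,233) and (231,243). Two discs hang at (473,248) and (590,247), and the middle hook (533,240) is empty.

Candidates for tins:
- Three plain metal or white tins at (471,341), (512,334) and (564,330). These are the ones I want.
- Purple look-alikes at (531,389) and (567,425), and a yellow one at (508,212). Leave these.
- The mug at (253,379) and the paint tin at (440,165). Not part of the job.

```bash
cat > h.py <<'E'
from workcell import *
import cv2,numpy as np
def ray(m,uv):
    R,t,K=m["R"],m["t"],m["camera_matrix"]
    d=R.T@np.linalg.inv(K)@np.array([uv[0],uv[1],1.]); return -R.T@t,d
def onz(m,uv,z):
    c,d=ray(m,uv); return c+d*(z-c[2])/d[2]
def tri(obs):   # [(model,uv),...] -> point, residual
    A=np.zeros((3,3));b=np.zeros(3);L=[]
    for m,uv in obs:
        c,d=ray(m,uv);d=d/np.linalg.norm(d);P=np.eye(3)-np.outer(d,d);A+=P;b+=P@c;L.append((P,c))
    x=np.linalg.solve(A,b);return x,max(np.linalg.norm(P@(x-c)) for P,c in L)
def proj(m,X):
    p=m["camera_matrix"]@(m["R"]@np.asarray(X)+m["t"]);return p[:2]/p[2]
def snap(n,name):
    m=camera_model(n);f=grab_frame(n);np.save(f"pics/{name}.npy",f)
    np.savez(f"pics/{name}_m.npz",**m)
    cv2.imwrite(f"pics/{name}.png",cv2.resize(f[:,:,::-1],(800,600),interpolation=cv2.INTER_CUBIC));return m,f
def load(name): return dict(np.load(f"pics/{name}_m.npz")),np.load(f"pics/{name}.npy")
def blobs(mask,amin=80):
    cs,_=cv2.findContours(mask.astype(np.uint8),cv2.RETR_EXTERNAL,cv2.CHAIN_APPROX_NONE)
    return [(cv2.contourArea(c),cv2.fitEllipse(c)) for c in cs if cv2.contourArea(c)>amin and len(c)>5]
def white(f): h=cv2.cvtColor(f,cv2.COLOR_RGB2HSV);return (h[...,1]<60)&(h[...,2]>150)
E
python3 - <<'E'
from h import *
import workcell;print([k for k in dir(workcell) if k[0]!='_'])
m=camera_model("top");f=np.load("pics/top0.npy")
for a,e in blobs(white(f)):
    print("top",a,np.round(e[0],1),np.round(e[1],1),np.round(onz(m,e[0],.052),3))
s=.7
for n,z,p in [("c_fl",.13,(238,341)),("c_fr",.13,(391,328)),("c_br",.13,(383,233)),("c_bl",.13,(231,243)),("d0",.1825,(473,248)),("d1",.1825,(590,247)),("hookrackL",.195,(440,231)),("rackR",.195,(613,226)),("purple",.05,(531,389)),("lid edge",.35,(285,168)),("wrench",0,(515,278)),("brush",0,(530,249)),("hamm",0,(620,297)),("mug",.085,(253,379)),("paint",.11,(440,165)),("angle",.05,(190,320))]:
    print(n,np.round(onz(m,(p[0]*s,p[1]*s),z),3))
E
```

```text
['Unreachable', 'camera_model', 'grab_frame', 'hand_in', 'observe', 'tips_ahead']
top 819.0 [550.9 340.9] [17.8 79.1] [ 0.048 -0.793  0.052]
top 104.5 [544.  287.1] [12.3 20.8] [ 0.215 -0.793  0.052]
top 518.0 [173.6 266.3] [23. 32.] [0.311 0.401 0.052]
top 264.5 [329.2 238.5] [18.2 18.7] [ 0.389 -0.111  0.052]
top 263.0 [357.9 234.1] [18.  18.7] [ 0.401 -0.206  0.052]
top 260.0 [394.9 231. ] [17.7 18.8] [ 0.408 -0.328  0.052]
top 132.5 [  4.7 218.3] [13.5 19.8] [0.484 0.971 0.052]
top 5605.5 [ 34.  316.8] [ 56.8 210.4] [0.161 0.848 0.052]
top 193.5 [356.4 193.7] [10.3 53.9] [ 0.537 -0.209  0.052]
top 89.5 [357.9 173.8] [10.9 11.5] [ 0.605 -0.217  0.052]
top 200.0 [528.4 179.5] [14.1 23.8] [ 0.569 -0.787  0.052]
top 123.0 [  4.9 136.4] [10.4 21.6] [0.771 0.995 0.052]
top 175.5 [524.7 122.5] [22.1 24.2] [ 0.77  -0.8    0.052]
top 510.0 [307.7 115.1] [24.8 26.3] [ 0.819 -0.055  0.052]
top 4221.5 [516.1  69.7] [ 86.7 120.9] [ 0.966 -0.794  0.052]
top 6966.5 [282.6  44.2] [ 81.9 176.6] [1.089 0.025 0.052]
top 96.0 [298.5   6.1] [12.2 14.9] [ 1.238 -0.037  0.052]
top 6773.0 [59.1 75.9] [ 87.  145.9] [0.991 0.821 0.052]
top 80.5 [49.2  8.7] [ 8.6 18.1] [1.256 0.875 0.052]
c_fl [0.394 0.404 0.13 ]
c_fr [0.414 0.069 0.13 ]
c_br [0.629 0.083 0.13 ]
c_bl [0.615 0.425 0.13 ]
d0 [ 0.576 -0.111  0.183]
d1 [ 0.571 -0.361  0.183]
hookrackL [ 0.612 -0.041  0.195]
rackR [ 0.613 -0.41   0.195]
purple [ 0.275 -0.244  0.05 ]
lid edge [0.701 0.259 0.35 ]
wrench [ 0.543 -0.232  0.   ]
brush [ 0.615 -0.273  0.   ]
hamm [ 0.49  -0.482  0.   ]
mug [0.313 0.381 0.085]
paint [ 0.794 -0.052  0.11 ]
angle [0.454 0.54  0.05 ]
```

Emit:
step_arm:
  delta_pos:
    - [0.19,-0.44,0.06]
    - [0.19,-0.44,0.06]
    - [0.19,-0.44,0.06]
    - [0.19,-0.44,0.06]
    - [0.19,-0.44,0.06]
    - [0.19,-0.44,0.06]
    - [0.19,-0.44,0.06]
    - [0.19,-0.44,0.06]
    - [0.19,-0.44,0.06]
    - [0.19,-0.44,0.06]
  twist: [-0.071,-0.071,-0.071,-0.071,-0.071,-0.071,-0.071,-0.071,-0.071,-0.071]

```text
clock: 1.35
position: [0.354, 0.0055, 0.316]
tool_rot: [0.0, 0.625, 0.781, 0.0]
contact_force: [0.1, 0.6, 0.3]
gripper_width: 1.003
grip_force: 0.0
```

Emit:
step_arm:
  delta_pos:
    - [0.19,-0.44,0.06]
    - [0.19,-0.44,0.06]
    - [0,0,0]
    - [0,0,0]
  twist: [-0.071,-0.071,0,0]

```text
clock: 1.85
position: [0.399, -0.0979, 0.3296]
tool_rot: [-0.001, 0.706, 0.708, -0.0]
contact_force: [0.7, 0.2, 0.1]
gripper_width: 1.0
grip_force: 0.0
```

```bash
python3 - <<'E'
from h import *
print(tips_ahead)
s=observe();print(s["clock"],s["position"],s["tool_rot"],s["joints"])
m,f=snap("wrist","w1");print(np.round(-m["R"].T@m["t"],3))
for a,e in blobs(white(f)): print(a,np.round(e[0],1),np.round(e[1],1),np.round(onz(m,e[0],.052),3))
E
```

```text
0.025
1.85 [ 0.39897735 -0.09785673  0.32961777] [-5.46603219e-04  7.06432285e-01  7.07780408e-01 -1.47376370e-04] [-3.54073529e-01  8.44078276e-04  1.85905708e+00  1.96304693e-04
  1.28280799e+00 -3.56035923e-01]
[ 0.399 -0.017  0.471]
254.0 [284.2 314.5] [10.5 35.5] [ 0.41  -0.307  0.052]
119.0 [360.3 298. ] [14.  20.7] [ 0.526 -0.277  0.052]
501.0 [413.3 256.3] [23.6 29.4] [ 0.598 -0.208  0.052]
1311.0 [279.9 254.5] [39.2 42.6] [ 0.403 -0.205  0.052]
545.0 [373.9 218.5] [21.1 56.5] [ 0.535 -0.15   0.052]
1585.0 [271.6 190. ] [44.6 47.4] [ 0.391 -0.109  0.052]
173.5 [ 57.7 163.5] [13.8 16.2] [ 0.105 -0.073  0.052]
234.5 [33.7 42.9] [15.4 19.5] [0.105 0.072 0.052]
396.0 [401.3  13.3] [  3.5 219.7] [0.545 0.103 0.052]
```

View pics/w1.png

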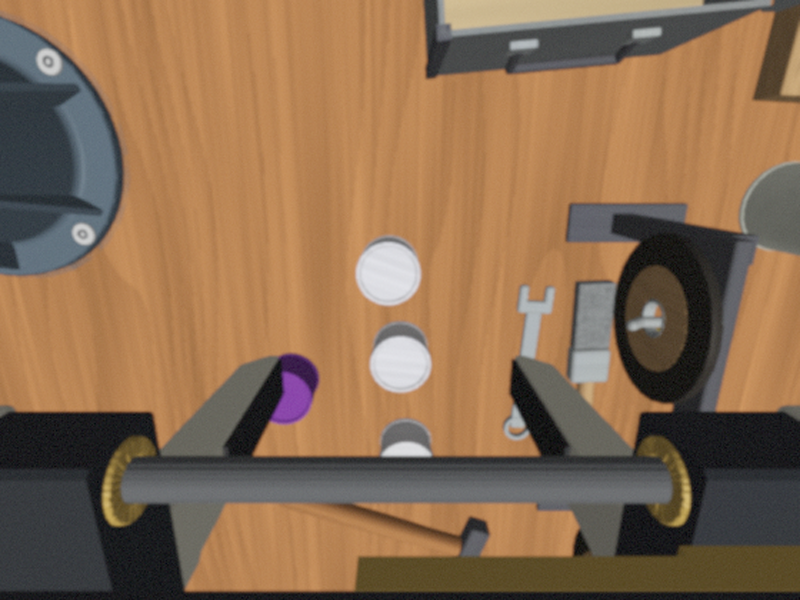

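The wrist view shows tin A at (388,272), tin B at (400,360) and tin C half hidden at (405,450). A purple look-alike sits at (290,390). Tin A and B tops agree between the two cameras at z ≈ 52 mm, so I'll take tin A at (0.390, -0.110).

Emit:
step_arm:
  delta_pos:
    - [-0.075,-0.1,-0.475]
    - [0,0,-0.475]
    - [0,0,-0.475]
    - [0,0,-0.475]
    - [0,0,-0.475]
    - [0,0,0]
  twist: [0,0,0,0,0,0]
  grip: 1

```text
clock: 2.65
position: [0.388, -0.1083, 0.0426]
tool_rot: [-0.004, 0.706, 0.708, -0.002]
contact_force: [0.7, -0.5, 0.4]
gripper_width: 0.999
grip_force: 0.0
```

Emit:
step_arm:
  delta_pos:
    - [0,0,0]
    - [0,0,0]
    - [0,0,0]
    - [0,0,0]
  twist: [0,0,0,0]
  grip: 0.5
  grip_force: 25

```text
clock: 3.15
position: [0.3909, -0.1104, 0.0461]
tool_rot: [0.001, 0.707, 0.708, 0.0]
contact_force: [-1.5, 1.0, 15.6]
gripper_width: 0.664
grip_force: 25.0
```

Emit:
step_arm:
  delta_pos:
    - [0,0,0.5]
    - [0,0.287,0.213]
    - [0,0.287,0.213]
    - [0,0.287,0.213]
    - [0,0.287,0.213]
    - [0,0.287,0.213]
    - [0,0.287,0.213]
    - [0,0.287,0.213]
    - [0,0.287,0.213]
    - [0,0.287,0.213]
  twist: [0,0.115,0.115,0.115,0.115,0.115,0.115,0.115,0.115,0.115]

```text
clock: 4.4
position: [0.3897, 0.2007, 0.3359]
tool_rot: [-0.0, -0.031, 1.0, -0.0]
contact_force: [1.0, 0.1, -4.1]
gripper_width: 0.665
grip_force: 25.0
```

Emit:
step_arm:
  delta_pos:
    - [0,0,0]
    - [0,0,0]
  twist: [0,0]

```text
clock: 4.65
position: [0.3898, 0.1992, 0.3343]
tool_rot: [-0.001, -0.028, 1.0, -0.0]
contact_force: [0.5, 0.3, -4.3]
gripper_width: 0.659
grip_force: 25.0
```

```bash
python3 - <<'E'
from h import *
m,f=snap("wrist","w2");print(np.round(-m["R"].T@m["t"],3));print(observe()["joints"])
E
```

```text
[0.309 0.196 0.475]
[ 3.65600898e-01  5.25479317e-02  1.79449203e+00 -2.35154681e-04
  1.29636868e+00 -1.25976615e+00]
```

View pics/w2.png

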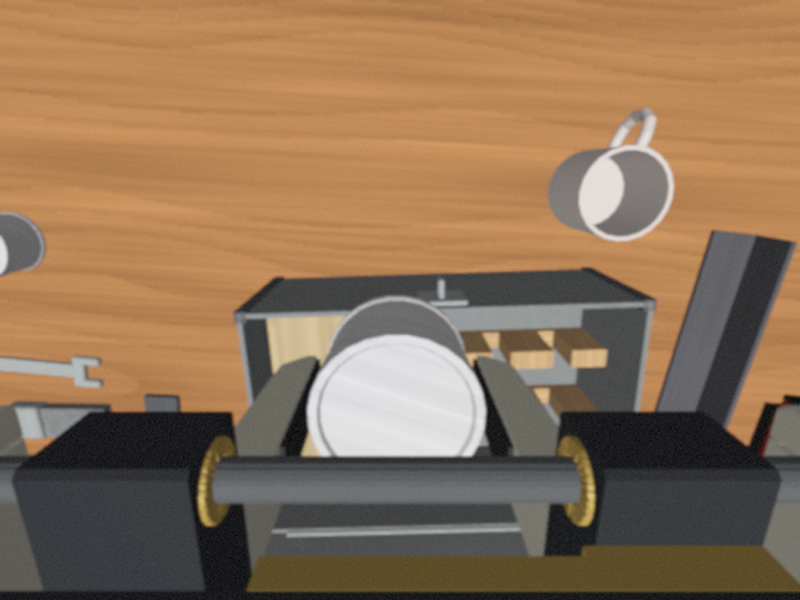

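The wrist view shows the chest front rim from about (237,318), its right corner, to (654,302), its left corner. The staple is at (441,288) and the timber notches at (525,345) and (580,345). Next I'll compute the chest frame.

```bash
python3 - <<'E'
from h import *
m,f=load("w2");s=.7
print(observe()["tool_rot"])
for n,z,p in [("fr",.13,(237,317)),("fl",.13,(655,302)),("staple",.107,(441,284))]: print(n,np.round(onz(m,np.array(p)*s,z),4))
mt=camera_model("top")
# rim front edge: subpixel corner views in top
cv2.imwrite("pics/crop.png",cv2.resize(np.load("pics/top0.npy")[105:250,130:290,::-1],None,fx=4.1,fy=4.1,interpolation=cv2.INTER_CUBIC))
cv2.imwrite("pics/crop2.png",cv2.resize(f[180:240,150:480,::-1],None,fx=2.4,fy=2.4,interpolation=cv2.INTER_CUBIC))
E
```

```text
[-8.18968862e-04 -2.73139158e-02  9.99626487e-01 -4.08096182e-04]
fr [0.4303 0.0716 0.13  ]
fl [0.3991 0.41   0.13  ]
staple [0.3991 0.2386 0.107 ]
```

View pics/crop.png

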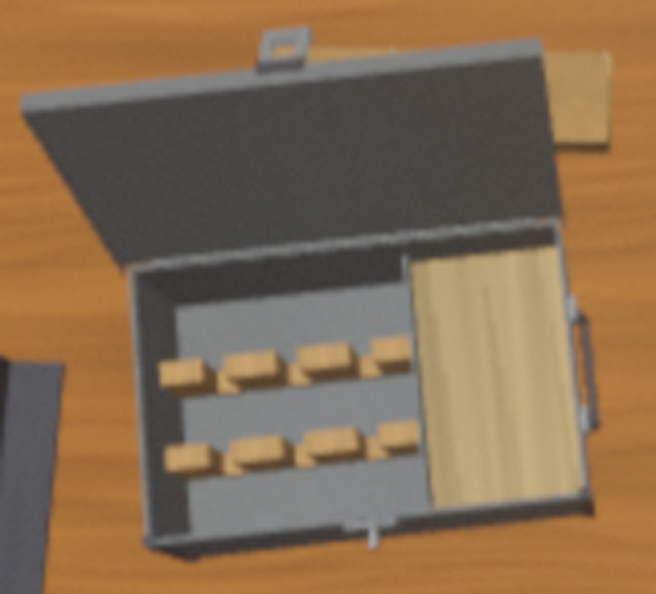

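Crop: the rim corners are at (148,545), (588,492), (558,222) and (130,268). The back batten's slot gaps are at x ≈ 215, 289, 363 and the front batten's at 222, 295, 370.

```bash
python3 - <<'E'
from h import *
mt=camera_model("top");o=np.array([130,105])
P=lambda p,z:onz(mt,o+(np.array(p)+.5)/4.1-.5,z)
C=[P(p,.13) for p in[(148,543),(588,492),(558,222),(130,268)]]
print(np.round(C,4))
fl,fr,br,bl=C
print("mean",np.mean(C,0),"len",np.linalg.norm(fl-fr),np.linalg.norm(bl-br),np.linalg.norm(fl-bl),np.linalg.norm(fr-br))
a=lambda v:np.degrees(np.arctan2(v[1],v[0]))
print("yaw",a(fl-fr)-90,a(bl-br)-90,a(bl-fl),a(br-fr))
w=[np.array([.4303,.0716,.13]),np.array([.3991,.41,.13])];print("w yaw",a(w[1]-w[0])-90,np.linalg.norm(w[1]-w[0]))
for ps in[[(215,364),(289,356),(363,348)],[(222,450),(295,442),(370,434)]]: print(np.round([P(p,.07)[:2] for p in ps],4))
c=np.mean(C,0)[:2];th=np.radians(np.mean([a(fl-fr)-90,a(bl-br)-90,a(w[1]-w[0])-90]));R=np.array([[np.cos(th),-np.sin(th)],[np.sin(th),np.cos(th)]])
cw=(w[0]+w[1])[:2]/2+R@[.11,0];print("center top/wrist",c,cw,np.degrees(th))
for n,q in [("s0",(0,.003)),("s1",(0,.063)),("s2",(0,.123)),("s0b",(.035,.003)),("s0f",(-.035,.003)),("s2b",(.035,.123))]: print(n,c+R@q,cw+R@q)
E
```

```text
[[0.3996 0.407  0.13  ]
 [0.4299 0.0712 0.13  ]
 [0.6436 0.0901 0.13  ]
 [0.6157 0.4258 0.13  ]]
mean [0.52217762 0.24853197 0.13      ] len 0.337182283035741 0.33691277122676305 0.216945927172724 0.2145585379647457
yaw 5.158709750187143 4.752821134851104 4.9793693637173035 5.051602114989063
w yaw 5.267697128044233 0.33983525420415106
[[0.5496 0.3728]
 [0.5546 0.3128]
 [0.5596 0.2527]]
[[0.479  0.3661]
 [0.4839 0.3074]
 [0.4888 0.247 ]]
center top/wrist [0.52217762 0.24853197] [0.52427136 0.25050139] 5.059742671027494
s0 [0.52191303 0.25152028] [0.52400678 0.2534897 ]
s1 [0.51662137 0.31128647] [0.51871511 0.31325589]
s2 [0.5113297  0.37105267] [0.51342345 0.37302209]
s0b [0.55677665 0.25460708] [0.55887039 0.2565765 ]
s0f [0.48704942 0.24843347] [0.48914316 0.25040289]
s2b [0.54619332 0.37413948] [0.54828706 0.3761089 ]
```

Emit:
step_arm:
  delta_pos:
    - [0.425,-0.102,0]
    - [0.425,-0.102,0]
    - [0.425,-0.103,0]
    - [0.425,-0.103,0]
    - [0,0,-0.45]
    - [0,0,-0.46]
    - [0,0,-0.46]
    - [0,0,0]
  twist: [0.011,0.0105,0,0,0,0,0,0]

```text
clock: 5.7
position: [0.5919, 0.1491, 0.1665]
tool_rot: [-0.005, -0.044, 0.999, -0.001]
contact_force: [0.5, 0.1, -3.4]
gripper_width: 0.663
grip_force: 25.0
```

```bash
python3 - <<'E'
from h import *
snap("top","t2");snap("scene","s2")
E
python3 -c "
import cv2
a=cv2.imread('pics/t2.png');b=cv2.imread('pics/s2.png')
cv2.imwrite('pics/c2.png',cv2.resize(cv2.hconcat([a[120:420,180:480],b[170:470,340:640]]),None,fx=1.3,fy=1.3))"
```

```text
(no output)
```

View pics/c2.png

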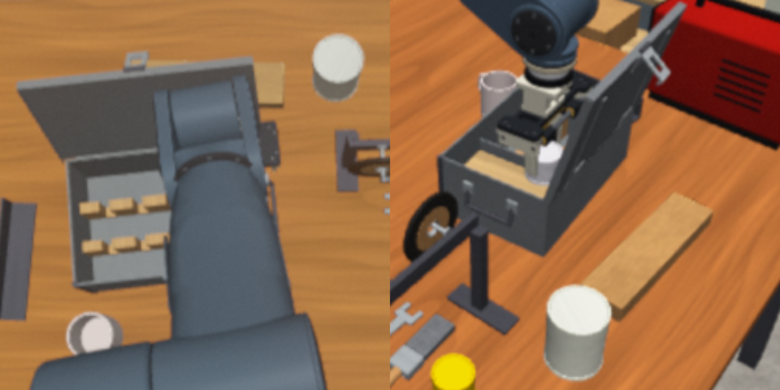

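The scene view shows the tin at (547,160), hanging over the back of the bay and clear of the lid and walls. I'll lower it.

Emit:
step_arm:
  delta_pos:
    - [0,0,-0.22]
    - [0,0,-0.16]
    - [0,0,-0.06]
    - [0,0,-0.03]
    - [0,0,0]
  twist: [0,0,0,0,0]

```text
clock: 6.42
position: [0.5947, 0.1506, 0.1148]
tool_rot: [0.0, -0.045, 0.999, 0.0]
contact_force: [0.7, 0.1, -3.5]
gripper_width: 0.663
grip_force: 25.0
```

Emit:
step_arm:
  delta_pos:
    - [0,0,-0.03]
    - [0,0,-0.02]
    - [0,0,0]
  twist: [0,0,0]

```text
clock: 6.8
position: [0.5948, 0.1506, 0.1101]
tool_rot: [0.001, -0.045, 0.999, -0.0]
contact_force: [-6.4, -1.6, 13.3]
gripper_width: 0.665
grip_force: 25.0
```

Emit:
step_arm:
  delta_pos:
    - [0,0,0]
    - [0,0,0]
    - [0,0,0.2]
    - [0,0,0.45]
    - [0,0,0.5]
    - [-0.2,0,0.5]
    - [-0.4,-0.2,0.2]
    - [-0.4,-0.3,0]
    - [-0.4,-0.3,0]
    - [-0.2,-0.4,0]
  twist: [0,0,0,0,0,0,-0.11,-0.11,-0.11,-0.11]
  grip: 0.78

```text
clock: 8.05
position: [0.4013, 0.0061, 0.3286]
tool_rot: [0.001, 0.298, 0.955, 0.0]
contact_force: [1.3, -0.7, -0.1]
gripper_width: 0.781
grip_force: 0.0
```

Emit:
step_arm:
  delta_pos:
    - [0,-0.2,0]
    - [0,-0.2,0]
    - [0,-0.2,0]
    - [0,-0.2,0]
    - [0,-0.2,0]
    - [0,-0.2,0]
    - [0,0,0]
  twist: [-0.103,-0.103,-0.103,-0.103,-0.103,-0.101,0]
  grip: 1

```text
clock: 8.93
position: [0.4032, -0.1383, 0.3283]
tool_rot: [0.0, 0.707, 0.707, 0.0]
contact_force: [0.2, 0.8, 0.4]
gripper_width: 1.002
grip_force: 0.0
```

```bash
python3 - <<'E'
from h import *
print(observe()["position"],observe()["tool_rot"])
m,f=snap("wrist","w3")
for a,e in blobs(white(f),300): print(a,np.round(e[0],1),np.round(e[1],1),np.round(onz(m,e[0],.052),4))
m,f=snap("top","t3")
for a,e in blobs(white(f),150): 
    if e[0][0]>150 and e[0][0]<450 and 200<e[0][1]<300:print("top",a,np.round(e[0],1),np.round(e[1],1),np.round(onz(m,e[0],.052),4))
E
```

```text
[ 0.40315017 -0.13830613  0.32825669] [5.13209087e-05 7.06856068e-01 7.07357403e-01 4.03926207e-06]
1083.0 [281.7 302.8] [33.4 41.5] [ 0.41   -0.3258  0.052 ]
542.0 [414.  232.1] [24.9 30.2] [ 0.5983 -0.2108  0.052 ]
1437.5 [277.1 228.5] [41.5 44.6] [ 0.403  -0.2052  0.052 ]
814.5 [372.2 202.3] [21.8 84.8] [ 0.5347 -0.1668  0.052 ]
top 520.0 [173.6 266.5] [23.1 32.4] [0.3103 0.4012 0.052 ]
```

Emit:
step_arm:
  delta_pos:
    - [0,-0.28,-0.4]
    - [0,-0.28,-0.4]
    - [0,0,-0.5]
    - [0,0,-0.5]
    - [0,0,-0.35]
    - [0,0,-0.2]
    - [0,0,0]
  twist: [0,0,0,0,0,0,0]

```text
clock: 9.9
position: [0.4027, -0.2035, 0.0453]
tool_rot: [-0.001, 0.705, 0.709, -0.0]
contact_force: [0.8, -0.5, -0.2]
gripper_width: 1.002
grip_force: 0.0
```

Emit:
step_arm:
  delta_pos:
    - [0,0,0]
    - [0,0,0]
    - [0,0,0]
    - [0,0,0]
  twist: [0,0,0,0]
  grip: 0.5
  grip_force: 25

```text
clock: 10.4
position: [0.4034, -0.2048, 0.0468]
tool_rot: [0.0, 0.706, 0.708, 0.0]
contact_force: [-1.1, 0.9, 7.6]
gripper_width: 0.661
grip_force: 25.0
```

Emit:
step_arm:
  delta_pos:
    - [0,0,0.5]
    - [0,0,0.5]
    - [0.131,0.364,0.139]
    - [0.131,0.364,0.139]
    - [0.131,0.364,0.139]
    - [0.131,0.364,0.139]
    - [0.131,0.364,0.139]
    - [0.131,0.364,0.139]
    - [0.131,0.364,0.139]
    - [0.131,0.364,0.139]
  twist: [0,0.096,0.117,0.117,0.117,0.117,0.117,0.117,0.117,0.117]

```text
clock: 11.65
position: [0.5289, 0.1463, 0.3001]
tool_rot: [-0.0, -0.029, 1.0, -0.0]
contact_force: [0.6, -0.3, -2.8]
gripper_width: 0.659
grip_force: 25.0
```

Emit:
step_arm:
  delta_pos:
    - [0,0,0]
    - [0,0,0]
  twist: [0,0]

```text
clock: 11.9
position: [0.5283, 0.1444, 0.299]
tool_rot: [-0.001, -0.026, 1.0, -0.0]
contact_force: [-0.5, 0.3, -2.3]
gripper_width: 0.662
grip_force: 25.0
```

Emit:
step_arm:
  delta_pos:
    - [0,0,-0.4]
    - [0,0,-0.4]
    - [0,0,-0.35]
    - [0,0,-0.25]
    - [0,0,-0.1]
    - [0,0,-0.05]
    - [0,0,-0.02]
    - [0,0,0]
  twist: [0.023,0,0,0,0,0,0,0]

```text
clock: 12.9
position: [0.5292, 0.1448, 0.112]
tool_rot: [0.001, -0.044, 0.999, 0.0]
contact_force: [0.6, -0.5, -2.7]
gripper_width: 0.662
grip_force: 25.0
```

Emit:
step_arm:
  delta_pos:
    - [0,0,-0.01]
    - [0,0,0]
    - [0,0,0.2]
    - [0,0,0.45]
    - [0,0,0.5]
    - [-0.1,-0.2,0.5]
    - [-0.2,-0.45,0.2]
    - [-0.2,-0.48,0]
    - [-0.2,-0.48,0]
    - [-0.2,-0.48,0]
  twist: [0,0,0,0,0,-0.117,-0.117,-0.117,-0.117,-0.117]
  grip: 0.78

```text
clock: 14.15
position: [0.421, -0.1052, 0.3292]
tool_rot: [0.001, 0.406, 0.914, 0.0]
contact_force: [0.7, -0.3, -0.5]
gripper_width: 0.782
grip_force: 0.0
```

Emit:
step_arm:
  delta_pos:
    - [0,-0.3,0]
    - [0,-0.3,0]
    - [0,-0.1,0]
    - [0,0,0]
    - [0,0,0]
  twist: [-0.118,-0.118,-0.118,-0.117,0]
  grip: 1

```text
clock: 14.78
position: [0.422, -0.1878, 0.3289]
tool_rot: [0.0, 0.706, 0.708, 0.0]
contact_force: [0.1, 0.7, 0.8]
gripper_width: 1.003
grip_force: 0.0
```

```bash
python3 - <<'E'
from h import *
print(observe()["position"],observe()["tool_rot"])
m,f=snap("wrist","w4")
for a,e in blobs(white(f),300): print(a,np.round(e[0],1),np.round(e[1],1),np.round(onz(m,e[0],.052),4))
m,f=snap("top","t4")
cv2.imwrite("pics/c4.png",cv2.resize(f[105:250,130:290,::-1],None,fx=3,fy=3,interpolation=cv2.INTER_CUBIC))
E
```

```text
[ 0.42195599 -0.18781898  0.32892292] [1.68239845e-04 7.06445777e-01 7.07767146e-01 5.45939480e-05]
1252.0 [269.1 274.5] [37.8 42.2] [ 0.41   -0.3276  0.052 ]
625.5 [406.7 198.4] [26.2 39.4] [ 0.6011 -0.2108  0.052 ]
1344.5 [359.  191.1] [ 24.2 129.1] [ 0.5344 -0.2005  0.052 ]
```

View pics/c4.png

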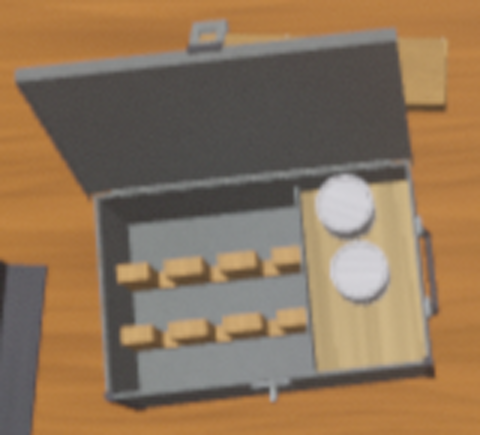

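The top crop shows two tins standing in the bay at (345,205) and (359,270). The third tin is at (0.410, -0.3276).

Emit:
step_arm:
  delta_pos:
    - [-0.05,-0.4,-0.25]
    - [-0.05,-0.4,-0.25]
    - [0,-0.365,-0.3]
    - [0,0,-0.5]
    - [0,0,-0.5]
    - [0,0,-0.35]
    - [0,0,-0.21]
    - [0,0,0]
  twist: [0,0,0,0,0,0,0,0]

```text
clock: 15.88
position: [0.4095, -0.3268, 0.0443]
tool_rot: [-0.002, 0.706, 0.709, -0.0]
contact_force: [-1.0, -0.0, 0.7]
gripper_width: 1.0
grip_force: 0.0
```

Emit:
step_arm:
  delta_pos:
    - [0,0,0]
    - [0,0,0]
    - [0,0,0]
    - [0,0,0]
  twist: [0,0,0,0]
  grip: 0.5
  grip_force: 25

```text
clock: 16.38
position: [0.4102, -0.3277, 0.0461]
tool_rot: [0.0, 0.707, 0.707, 0.0]
contact_force: [-0.4, -0.1, 5.2]
gripper_width: 0.665
grip_force: 25.0
```

Emit:
step_arm:
  delta_pos:
    - [0,0,0.5]
    - [0,0,0.5]
    - [0.049,0.431,0.139]
    - [0.049,0.431,0.139]
    - [0.049,0.431,0.139]
    - [0.049,0.431,0.139]
    - [0.049,0.431,0.139]
    - [0.049,0.431,0.139]
    - [0.049,0.431,0.139]
    - [0.049,0.431,0.139]
  twist: [0,0.096,0.117,0.117,0.117,0.117,0.117,0.117,0.117,0.117]

```text
clock: 17.62
position: [0.4567, 0.0879, 0.2995]
tool_rot: [-0.0, -0.029, 1.0, -0.0]
contact_force: [1.4, -0.5, -3.1]
gripper_width: 0.661
grip_force: 25.0
```

Emit:
step_arm:
  delta_pos:
    - [0.045,0.432,0]
    - [0,0,0]
    - [0,0,0]
  twist: [0.024,0,0]

```text
clock: 18.0
position: [0.4621, 0.1378, 0.2986]
tool_rot: [-0.0, -0.045, 0.999, -0.0]
contact_force: [0.1, 0.2, -1.8]
gripper_width: 0.663
grip_force: 25.0
```

Emit:
step_arm:
  delta_pos:
    - [0,0,-0.4]
    - [0,0,-0.4]
    - [0,0,-0.35]
    - [0,0,-0.25]
    - [0,0,-0.1]
    - [0,0,-0.05]
    - [0,0,-0.01]
    - [0,0,0]
  twist: [0,0,0,0,0,0,0,0]

```text
clock: 19.0
position: [0.4629, 0.1381, 0.1125]
tool_rot: [0.001, -0.044, 0.999, 0.0]
contact_force: [-0.1, -0.4, -2.6]
gripper_width: 0.666
grip_force: 25.0
```

Emit:
step_arm:
  delta_pos:
    - [0,0,-0.01]
    - [0,0,0]
    - [0,0,0.2]
    - [0,0,0.45]
    - [0,0,0.5]
    - [0,-0.1,0.5]
    - [0.1,-0.4,0.5]
    - [0.1,-0.4,0.25]
    - [0.1,-0.4,0]
    - [0.1,-0.4,0]
  twist: [0,0,0,0,0,-0.117,-0.117,-0.117,-0.117,-0.117]
  grip: 0.78

```text
clock: 20.25
position: [0.5082, -0.058, 0.3875]
tool_rot: [0.001, 0.406, 0.914, 0.0]
contact_force: [0.7, 0.1, 0.2]
gripper_width: 0.782
grip_force: 0.0
```

Emit:
step_arm:
  delta_pos:
    - [0.1,-0.3,0]
    - [0,0,0]
    - [0,0,0]
    - [0,0,0]
    - [0,0,0]
  twist: [-0.118,-0.118,-0.118,-0.117,0]
  grip: 0.5

```text
clock: 20.88
position: [0.52, -0.0925, 0.3869]
tool_rot: [0.0, 0.706, 0.708, 0.0]
contact_force: [0.4, -0.8, -0.2]
gripper_width: 0.502
grip_force: 0.0
```

```bash
python3 - <<'E'
from h import *
print(observe()["position"],observe()["tool_rot"])
m,f=snap("wrist","w5");print(np.round(-m["R"].T@m["t"],3))
m,g=snap("top","t5")
cv2.imwrite("pics/c5.png",np.hstack([cv2.resize(f[:,:,::-1],(480,360)),cv2.resize(g[105:250,130:290,::-1],(318,360),interpolation=cv2.INTER_CUBIC)]))
E
```

```text
[ 0.52003036 -0.09247844  0.38692031] [7.49898844e-05 7.06341966e-01 7.07870765e-01 3.23913782e-05]
[ 0.519 -0.012  0.528]
```

View pics/c5.png

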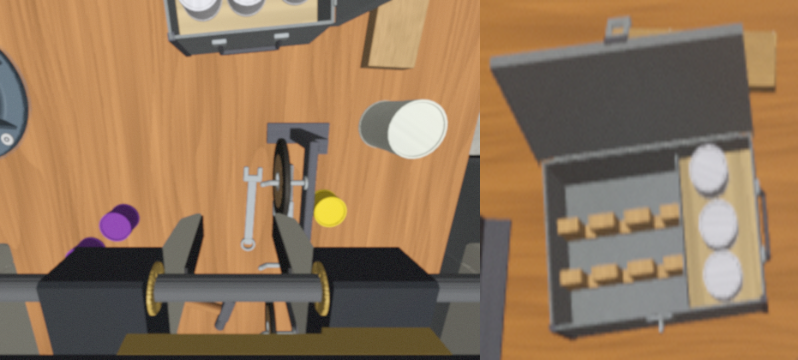

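Left, wrist view: disc D0 is edge-on at (282,175), the empty middle hook is near (270,265), and the rack bar runs at (312,210). Right, top crop: three tins stand in the bay at (708,168), (718,222) and (722,274).

```bash
python3 - <<'E'
from h import *
def dark(f,x0,y0,x1,y1,thr=60):
    mk=np.zeros(f.shape[:2],np.uint8);mk[y0:y1,x0:x1]=(f.max(2)<thr)[y0:y1,x0:x1];return mk
def brown(f,x0,y0,x1,y1):
    h=cv2.cvtColor(f,cv2.COLOR_RGB2HSV);mk=np.zeros(f.shape[:2],np.uint8)
    mk[y0:y1,x0:x1]=((h[...,1]>70)&(h[...,2]<135)&(h[...,2]>50))[y0:y1,x0:x1];return mk
for nm,boxes in [("w5",[(300,150,350,260)]),("t5",[(305,155,355,195),(390,155,440,195)]),("s2",[(240,215,285,270),(160,270,215,330)])]:
    m,f=load(nm)
    for b in boxes:
        for lab,mk in(("dark",dark(f,*b)),("brown",brown(f,*b))):
            for a,e in blobs(mk,40): print(nm,lab,a,np.round(e[0],1),np.round(e[1],1),round(e[2]))
m,f=load("w5")
print(np.round(f[195:215:5,305:350].max(2)))
E
```

```text
w5 dark 515.5 [326.6 205.1] [15.4 88.9] 2
w5 dark 129.5 [344.5 157.6] [11.  17.2] 168
w5 brown 421.5 [323.2 209.4] [11.3 76.2] 0
t5 brown 279.5 [416.7 170. ] [14.2 39.9] 76
s2 dark 244.0 [129.7 524.8] [ 77.9 632.3] 28
s2 dark 308.5 [260.3 238.5] [19.4 42.6] 28
s2 brown 195.0 [260.3 241.1] [12.1 25.6] 32
s2 dark 203.5 [198.8 311.9] [ 5.7 53.7] 50
s2 dark 511.0 [186.4 298.1] [25.  46.9] 41
s2 brown 337.0 [187.7 299.2] [16.5 31.6] 38
[[173 185 191 196 196 193 194 191 187 183 183 181 167 134  80  69  84  89
   90  89  97  97  94  79  58  35  35  41  49  54  58  58  65  90 125 146
  157 177 190 198 202 203 203 205 206]
 [178 183 191 197 198 194 192 192 189 188 182 178 158 110  68  73  87  92
   87  90  84  91  90  81  55  36  31  38  57  62  66  61  64  85 122 144
  159 174 193 197 195 193 192 195 201]
 [186 188 194 195 195 195 192 191 190 187 186 176 157 107  71  80 107 150
  175 165 128  97  90  82  66  42  28  45  60  62  70  69  71  87 118 139
  159 176 193 199 197 193 194 194 196]
 [183 187 186 185 181 177 167 157 152 149 150 147 137 119 113 117 125 140
  151 149 123 103  93  89  76  48  31  37  60  70  76  72  70  79 104 130
  140 149 156 160 155 158 157 154 158]]
```

```bash
python3 - <<'E'
from h import *
mw,_=load("w5");mt,ft=load("t5");ms,_=load("s2")
print("tri ws",tri([(mw,(324.5,204.5)),(ms,(260.3,241))]))
for c in(318,330,338): print(c,[np.round(onz(mw,(c,204.5),z),4) for z in(.125,.24)])
for y in(160,250): print("y extents",onz(mw,(326.6,y),.1825))
print("D1 scene ray at x=.571..",[ (lambda c,d:np.round(c+d*(x-c[0])/d[0],4))(*ray(ms,(187.2,298.8))) for x in(.565,.575,.585)])
print("D0 scene ray",[ (lambda c,d:np.round(c+d*(x-c[0])/d[0],4))(*ray(ms,(260.3,241))) for x in(.565,.575,.585)])
print(ft[163:184,325:337].max(2));print(ft[163:184,408:420].max(2))
print(np.round(onz(mt,(331,174),.24),3))
E
```

```text
tri ws (array([ 0.57482119, -0.10665764,  0.17661481]), np.float64(0.0006144874299580454))
318 [array([ 0.5748, -0.1202,  0.125 ]), array([ 0.559 , -0.0892,  0.24  ])]
330 [array([ 0.5909, -0.1202,  0.125 ]), array([ 0.5705, -0.0892,  0.24  ])]
338 [array([ 0.6016, -0.1201,  0.125 ]), array([ 0.5781, -0.0892,  0.24  ])]
y extents [ 0.57437701 -0.05387312  0.1825    ]
y extents [ 0.57940787 -0.16126033  0.1825    ]
D1 scene ray at x=.571.. [array([ 0.565 , -0.3585,  0.171 ]), array([ 0.575 , -0.364 ,  0.1845]), array([ 0.585 , -0.3695,  0.1981])]
D0 scene ray [array([ 0.565 , -0.0974,  0.1639]), array([ 0.575 , -0.1077,  0.1775]), array([ 0.585 , -0.118 ,  0.1912])]
[[ 65  84  73  63  60  58  58  61  59  60  59  59]
 [ 71 100 100  85  67  69  72  80  71  63  60  58]
 [ 80  92 119 100  81  78  88 103 101  94  90  77]
 [ 87  81 107 111  86  81  87 105 113 114 118 112]
 [107 107  95 111 115  91  81  87  97 107 118 127]
 [127 148 108  94 119 114  91  87  88  91 103 115]
 [129 177 144  93  92 117 130 105  84  84  87  96]
 [123 192 186 142  93  96 134 127 109  88  83  83]
 [126 196 206 187 
[... 1040 characters left out ...]
  65  63  63]
 [ 60  58  63  63  66  64  70  83  78  73  70  72]
 [ 72  75  81  83  84  88  85  98  92  86  88  87]
 [ 88  92  99 107 112 107 110 105  95  90  92  91]
 [ 93  96 124 138 144 124 139 135 109  91  92  93]
 [ 93  95 122 134 141 121 149 149 114  93  91  92]
 [ 91  90  93  98 102  98 135 148 111  88  84  83]
 [ 78  79  79  78  76  78 115 145 119 101 104 115]
 [ 76  75  75  75  73  82 106 144 143 147 152 158]
 [ 92  90  91  92  91  97 102 131 148 168 172 174]
 [ 98  98  96  98  98  99 101 106 135 168 176 177]
 [ 98  98  99  97  98 101  99 103 136 171 178 180]
 [ 99  98  97  96  99  98  99 103 135 171 179 179]
 [102 104 102 101 102 100 104 106 134 167 176 178]]
[ 0.561 -0.104  0.24 ]
```

Emit:
step_arm:
  delta_pos:
    - [0.454,-0.13,0]
    - [0,0,-0.4]
    - [0,0,-0.4]
    - [0,0,-0.3]
    - [0,0,-0.12]
    - [0,0,-0.055]
    - [0,0,0]
    - [0,0,0]
  twist: [0,0,0,0,0,0,0,0]
  grip: 0.4

```text
clock: 21.98
position: [0.5751, -0.1082, 0.235]
tool_rot: [0.001, 0.707, 0.708, 0.0]
contact_force: [-0.6, 0.9, -0.0]
gripper_width: 0.397
grip_force: 0.0
```

```bash
python3 - <<'E'
from h import *
print(observe()["position"])
m,f=snap("wrist","w6");_,g=snap("scene","s6")
cv2.imwrite("pics/c6.png",np.hstack([cv2.resize(f[80:380,150:450,::-1],(390,390),interpolation=cv2.INTER_CUBIC),cv2.resize(g[130:280,190:340,::-1],(390,390),interpolation=cv2.INTER_CUBIC)]))
E
```

```text
[ 0.57505678 -0.10823282  0.23497715]
```

View pics/c6.png

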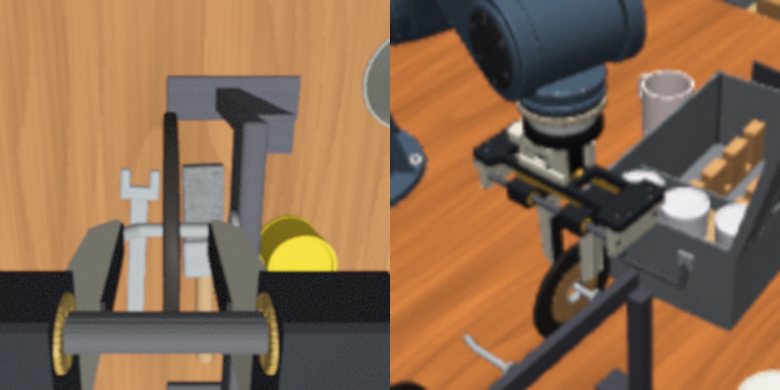

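The disc rim sits between the fingers, disc at (171,200) and fingers at about (105,250) and (233,250), centred. Close the gripper.

Emit:
step_arm:
  delta_pos:
    - [0,0,0]
    - [0,0,0]
    - [0,0,0]
    - [0,0,0]
    - [0,0,0]
  twist: [0,0,0,0,0]
  grip: 0
  grip_force: 30

```text
clock: 22.7
position: [0.5746, -0.1081, 0.2338]
tool_rot: [0.0, 0.707, 0.707, 0.0]
contact_force: [-0.2, 0.2, 1.6]
gripper_width: 0.075
grip_force: 30.0
```

Emit:
step_arm:
  delta_pos:
    - [0,0,0.05]
    - [0,0,0.042]
    - [0,0,0]
    - [0,0,0]
  twist: [0,0,0,0]

```text
clock: 23.2
position: [0.5745, -0.1081, 0.2447]
tool_rot: [-0.0, 0.707, 0.707, -0.0]
contact_force: [-0.6, 0.0, -1.8]
gripper_width: 0.072
grip_force: 30.0
```

Emit:
step_arm:
  delta_pos:
    - [-0.15,0,0]
    - [-0.25,0,0]
    - [-0.3,0,0]
    - [-0.2,0,0.2]
    - [0,0.1,0.45]
    - [0,0.3,0.4]
    - [0,0.4,0]
    - [0,0.4,0]
  twist: [0,0,0,0,0,0.117,0.117,0.117]

```text
clock: 24.2
position: [0.4664, 0.0372, 0.3713]
tool_rot: [0.0, 0.485, 0.874, 0.0]
contact_force: [0.2, 0.8, -1.8]
gripper_width: 0.074
grip_force: 30.0
```

Emit:
step_arm:
  delta_pos:
    - [0.065,0.464,-0.05]
    - [0.065,0.464,-0.05]
    - [0.065,0.464,-0.1]
    - [0.065,0.464,-0.1]
    - [0.065,0.464,-0.1]
    - [0.063,0.464,-0.1]
    - [0,0,0]
    - [0,0,0]
  twist: [0.117,0.117,0.117,0.117,0.117,0.117,0,0]

```text
clock: 25.2
position: [0.5131, 0.3696, 0.3106]
tool_rot: [-0.0, -0.042, 0.999, -0.0]
contact_force: [-1.7, -0.1, -2.2]
gripper_width: 0.071
grip_force: 30.0
```

```bash
python3 - <<'E'
from h import *
s=observe();print(s["position"],s["tool_rot"],s["joints"])
m,f=snap("wrist","w7");_,g=snap("scene","s7");mt,t=snap("top","t7")
cv2.imwrite("pics/c7.png",np.hstack([cv2.resize(f[180:400,170:390,::-1],(400,400),interpolation=cv2.INTER_CUBIC),cv2.resize(g[110:260,250:400,::-1],(390,390),interpolation=cv2.INTER_CUBIC)][:1]+[cv2.resize(g[100:260,240:400,::-1],(400,400),interpolation=cv2.INTER_CUBIC)]))
for q in[(.5488,.3731),(.479,.368)]: print(proj(m,[*q,.07]))
E
```

```text
[0.51306657 0.36959372 0.31060642] [-1.99909110e-04 -4.15414712e-02  9.99136720e-01 -2.85775264e-04] [ 5.50778905e-01  4.50301309e-01  1.33810729e+00 -3.11424254e-04
  1.35381178e+00 -1.10305714e+00]
[277.22795559 214.63715345]
[277.75847173 159.65103985]
```

View pics/c7.png

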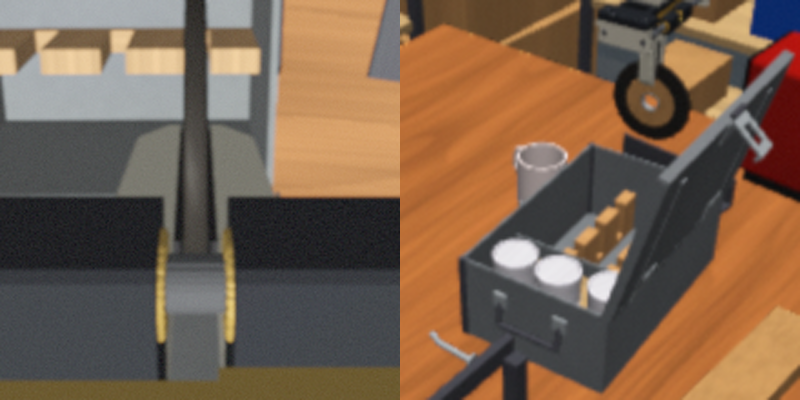

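The disc hangs square over slot 2. The gap spans about 185–207 in the crop and the disc sits at 195. I'll lower it.

Emit:
step_arm:
  delta_pos:
    - [0,0,-0.4]
    - [0,0,-0.4]
    - [0,0,-0.3]
    - [0,0,-0.2]
    - [0,0,-0.15]
    - [0,0,-0.05]
    - [0,0,0]
  twist: [0,0,0,0,0,0,0]

```text
clock: 26.22
position: [0.5134, 0.3699, 0.1313]
tool_rot: [0.0, -0.042, 0.999, 0.0]
contact_force: [0.1, -0.2, -0.8]
gripper_width: 0.071
grip_force: 30.0
```

Emit:
step_arm:
  delta_pos:
    - [0,0,-0.05]
    - [0,0,-0.03]
    - [0,0,-0.03]
    - [0,0,0]
  twist: [0,0,0,0]

```text
clock: 26.72
position: [0.5134, 0.3702, 0.1184]
tool_rot: [0.0, -0.042, 0.999, 0.0]
contact_force: [-1.5, -1.1, 5.6]
gripper_width: 0.07
grip_force: 30.0
```

Emit:
step_arm:
  delta_pos:
    - [0,0,0]
    - [0,0,0]
    - [0,0,0.15]
    - [0,0,0.4]
    - [0,0,0.5]
    - [0,0,0.5]
    - [0,-0.4,0.4]
    - [-0.1,-0.48,0.2]
    - [-0.2,-0.47,0]
    - [-0.2,-0.47,0]
  twist: [0,0,0,0,0,0,-0.117,-0.117,-0.117,-0.117]
  grip: 0.3

```text
clock: 27.98
position: [0.4522, 0.1547, 0.3728]
tool_rot: [0.001, 0.323, 0.947, 0.0]
contact_force: [0.2, -0.5, 0.4]
gripper_width: 0.3
grip_force: 0.0
```

Emit:
step_arm:
  delta_pos:
    - [0,-0.48,0]
    - [0,-0.48,0]
    - [0,-0.48,0]
    - [0,-0.48,0]
    - [0.1,-0.48,0]
    - [0.2,-0.48,0]
    - [0.25,-0.48,0]
    - [0,-0.4,0]
    - [0,0,0]
    - [0,0,0]
  twist: [-0.117,-0.117,-0.117,-0.117,-0.115,0,0,0,0,0]
  grip: 0.4

```text
clock: 29.22
position: [0.518, -0.2922, 0.3722]
tool_rot: [0.0, 0.706, 0.708, 0.0]
contact_force: [0.1, 0.1, -0.4]
gripper_width: 0.399
grip_force: 0.0
```

```bash
python3 - <<'E'
from h import *
s=observe();print(s["position"],s["tool_rot"])
m,f=snap("wrist","w8");print(np.round(-m["R"].T@m["t"],3));mt,t=snap("top","t8")
P=proj(m,[.5745,-.361,.1825]);print(P)
x,y=P.astype(int)
for r in(-20,-10,0,10): print(y+r,x-25,f[y+r,x-25:x+25].max(2) if f.ndim<3 else f[y+r,x-25:x+25].max(1))
cv2.imwrite("pics/c8.png",np.hstack([cv2.resize(f[:,:,::-1],(480,360)),cv2.resize(t[105:250,130:290,::-1],(318,360),interpolation=cv2.INTER_CUBIC)]))
E
```

```text
[ 0.51802484 -0.29218282  0.37223017] [2.51704328e-04 7.05732438e-01 7.08478390e-01 1.83691590e-04]
[ 0.517 -0.211  0.513]
[325.85617866 255.17086848]
235 300 [195 196 198 199 199 197 194 193 192 185 168 124 110 114 113  96  65  52
  75  86  89  93  93  95  79  55  28  33  34  43  49  45  53  56  69  86
  91  65  48  44  48  57  51  48  47  48  50  53  67  82]
245 300 [198 198 198 198 199 196 196 194 191 178 153 116 116 117 113  92  61  71
  83  92  88  88  93  94  95  83  57  30  37  45  60  61  58  57  59  68
  73  66  51  45  45  43  47  48  50  52  51  51  49  48]
255 300 [196 198 200 199 197 197 194 194 186 166 104  43  55  81 107 112 115 113
 113 114 115 116 111 115 114 115 115 114 113 115 115 116 111 108 109 127
 166 188 193 193 182 155 107  66  62  58  57  60  61  58]
265 300 [200 199 200 198 193 191 186 183 170 139  84  35  26  32  37  59  91 102
 114 113 116 114 112 115 113 115 113 113 116 111 112 116 114 113 115 112
 113 114 113 115 121 146 173 192 198 187 156 108  54  45]
```

View pics/c8.png

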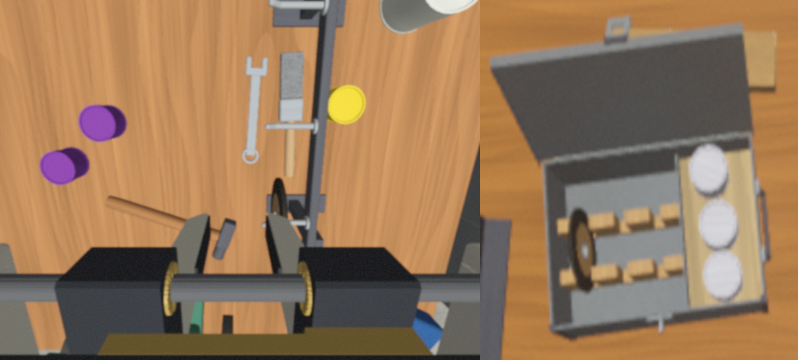

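Disc D0 stands in slot 2, at crop (582,250). D1 is seen edge-on at (280,200) in the left view, so I'll approach above it and check the centring.

Emit:
step_arm:
  delta_pos:
    - [0.229,-0.287,0]
    - [0.229,-0.287,0]
    - [0,0,-0.4]
    - [0,0,-0.4]
    - [0,0,0]
    - [0,0,0]
  twist: [0,0,0,0,0,0]
  grip: 0.4

```text
clock: 30.08
position: [0.5739, -0.3614, 0.2782]
tool_rot: [0.001, 0.705, 0.709, 0.0]
contact_force: [-0.5, -0.8, -0.2]
gripper_width: 0.402
grip_force: 0.0
```

```bash
python3 - <<'E'
from h import *
s=observe();print(s["position"],s["tool_rot"])
m,f=snap("wrist","w9");mt,g=snap("scene","s9")
cv2.imwrite("pics/c9.png",np.hstack([cv2.resize(f[120:360,170:410,::-1],(400,400),interpolation=cv2.INTER_CUBIC),cv2.resize(g[210:350,120:260,::-1],(400,400),interpolation=cv2.INTER_CUBIC)]))
for r in range(180,300,12):
    v=f[r,240:330].max(1);print(r,240,"".join("#" if x<45 else "+" if x<75 else "." for x in v))
print([np.round(proj(m,[s["position"][0],s["position"][1]+.04,.23]),1)])
E
```

```text
[ 0.5739293  -0.36137547  0.27818751] [1.49365631e-03 7.05401445e-01 7.08806397e-01 2.49892644e-04]
180 240 ................................+++++#+.............................................+#++..
192 240 ................................++++++++...........................................++#+...
204 240 ................................+++++++++.........................................++#++...
216 240 ...............................+++++++++...............................+++#+++++#+++++....
228 240 ...............................+++....+...................................................
240 240 ................................+.............................................++..........
252 240 ................................+.........................................................
264 240 +###............................++++...................................+##++..............
276 240 ####+...........................+++++++................................#######+...........
288 240 #+..............................+++++++..................................########+........
[array([277.7, 188.6])]
```

View pics/c9.png

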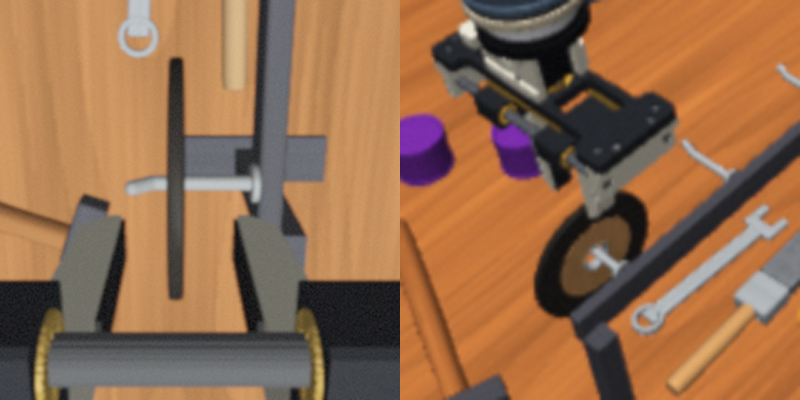

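The wrist crop shows the disc at column 176, about 1.5 mm left of the finger centre. I'll shift slightly and go down.

Emit:
step_arm:
  delta_pos:
    - [-0.01,0,-0.2]
    - [0,0,-0.12]
    - [0,0,-0.05]
    - [0,0,0]
  twist: [0,0,0,0]

```text
clock: 30.68
position: [0.5721, -0.3617, 0.2314]
tool_rot: [0.0, 0.706, 0.709, 0.0]
contact_force: [-0.5, -1.0, -0.5]
gripper_width: 0.397
grip_force: 0.0
```

Emit:
step_arm:
  delta_pos:
    - [0,0,0]
    - [0,0,0]
    - [0,0,0]
    - [0,0,0]
    - [0,0,0]
  twist: [0,0,0,0,0]
  grip: 0
  grip_force: 30

```text
clock: 31.3
position: [0.572, -0.3616, 0.2312]
tool_rot: [0.0, 0.706, 0.709, 0.0]
contact_force: [0.0, -0.0, 0.6]
gripper_width: 0.076
grip_force: 30.0
```

Emit:
step_arm:
  delta_pos:
    - [0,0,0.05]
    - [0,0,0.042]
    - [0,0,0]
    - [0,0,0]
  twist: [0,0,0,0]

```text
clock: 31.8
position: [0.5719, -0.3615, 0.2419]
tool_rot: [-0.0, 0.706, 0.709, -0.0]
contact_force: [0.3, -0.6, -1.5]
gripper_width: 0.073
grip_force: 30.0
```

Emit:
step_arm:
  delta_pos:
    - [-0.15,0,0]
    - [-0.25,0,0]
    - [-0.3,0,0]
    - [-0.13,0,0.2]
    - [0,0.1,0.45]
    - [0,0.3,0.4]
    - [0,0.47,0]
    - [0,0.47,0]
    - [0,0.47,0]
    - [0,0.47,0]
  twist: [0,0,0,0,0,0.117,0.117,0.117,0.117,0.117]

```text
clock: 33.05
position: [0.472, -0.0862, 0.3681]
tool_rot: [0.0, 0.316, 0.949, 0.0]
contact_force: [1.3, -0.4, -1.4]
gripper_width: 0.073
grip_force: 30.0
```

Emit:
step_arm:
  delta_pos:
    - [0,0.47,0]
    - [0,0.47,0]
    - [0.1,0.47,0]
    - [0.2,0.47,-0.1]
    - [0.2,0.47,-0.2]
    - [0.03,0.46,-0.2]
    - [0,0,0]
    - [0,0,0]
  twist: [0.117,0.117,0.117,0.117,0,0,0,0]

```text
clock: 34.05
position: [0.5347, 0.2461, 0.3094]
tool_rot: [0.0, -0.044, 0.999, -0.0]
contact_force: [0.6, -0.6, -2.3]
gripper_width: 0.074
grip_force: 30.0
```

Emit:
step_arm:
  delta_pos:
    - [-0.089,0.038,0]
    - [0,0,0]
    - [0,0,-0.4]
    - [0,0,-0.4]
    - [0,0,-0.3]
    - [0,0,-0.2]
    - [0,0,-0.15]
    - [0,0,0]
  twist: [0,0,0,0,0,0,0,0]

```text
clock: 35.05
position: [0.5238, 0.2506, 0.1347]
tool_rot: [-0.001, -0.043, 0.999, -0.0]
contact_force: [-0.1, -0.6, -1.1]
gripper_width: 0.074
grip_force: 30.0
```

Emit:
step_arm:
  delta_pos:
    - [0,0,-0.05]
    - [0,0,-0.05]
    - [0,0,-0.03]
    - [0,0,-0.02]
    - [0,0,0]
  twist: [0,0,0,0,0]

```text
clock: 35.67
position: [0.524, 0.2509, 0.1172]
tool_rot: [-0.0, -0.044, 0.999, -0.0]
contact_force: [1.0, 0.1, -2.4]
gripper_width: 0.075
grip_force: 30.0
```

Emit:
step_arm:
  delta_pos:
    - [0,0,-0.01]
    - [0,0,0]
    - [0,0,0]
    - [0,0,0.15]
    - [0,0,0.4]
    - [0,0,0.5]
    - [0,0,0.5]
    - [0,0,0.5]
    - [0,-0.4,0.4]
    - [0,-0.48,0]
  twist: [0,0,0,0,0,0,0,0,0,0]
  grip: 0.3

```text
clock: 36.92
position: [0.5243, 0.1487, 0.4112]
tool_rot: [0.004, -0.045, 0.999, 0.001]
contact_force: [0.5, -0.3, -0.6]
gripper_width: 0.298
grip_force: 0.0
```

Emit:
step_arm:
  delta_pos:
    - [0,-0.48,0]
    - [0,-0.48,0]
    - [0,-0.2,0]
    - [0,0,0]
  twist: [0,0,0,0]
  grip: 0

```text
clock: 37.42
position: [0.5237, 0.0087, 0.4075]
tool_rot: [0.001, -0.042, 0.999, -0.0]
contact_force: [0.4, 0.8, -0.2]
gripper_width: 0.007
grip_force: 0.0
```

```bash
python3 - <<'E'
from h import *
s=observe();print(s["clock"],s["position"],s["joints"])
mt,t=snap("top","t10");ms,g=snap("scene","s10")
cv2.imwrite("pics/c10.png",np.hstack([cv2.resize(t[105:255,130:290,::-1],(400,375),interpolation=cv2.INTER_CUBIC),cv2.resize(g[110:260,260:420,::-1],(400,375),interpolation=cv2.INTER_CUBIC)]))
E
```

```text
37.425 [0.52374789 0.00869728 0.4074941 ] [-7.22659063e-02  1.82993526e-01  1.47301442e+00 -3.67343343e-05
  1.48428040e+00 -1.72786770e+00]
```

View pics/c10.png

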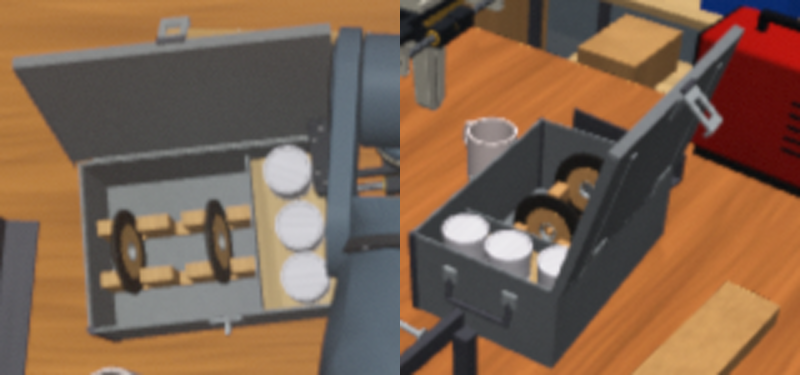

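The top crop shows discs in slots 2 and 0, at (127,250) and (217,242), and three tins in the bay at (289,170), (299,224) and (305,276). In the scene crop the lid's free corners are at about (610,150) and (742,30), with the hasp at (702,108).

```bash
python3 - <<'E'
from h import *
mt=camera_model("top");ms=camera_model("scene")
c=np.array([.523,.249]);th=np.radians(5.05);R=np.array([[np.cos(th),-np.sin(th)],[np.sin(th),np.cos(th)]])
T=lambda p:(130+p[0]/2.5,105+p[1]/2.5); S=lambda p:(260+(p[0]-400)/2.5,110+p[1]/2.5)
for n,a,b in[("Rcorner",(333,27),(610,150)),("Lcorner",(17,62),(742,30)),("hasptip",(174,19),(712,130)),("hasphinge",(173,42),(688,95))]:
    X,r=tri([(mt,T(a)),(ms,S(b))]);q=R.T@(X[:2]-c);print(n,np.round(X,3),round(r,4),"chest",np.round(q,3),"ang",np.arctan2(X[2]-.131,q[0]-.11), "len",np.hypot(X[2]-.131,q[0]-.11))
for l in(1.7,1.75,1.8,1.85):
    for y in(-.173,.173):
        q=c+R@[.11+.224*np.cos(l),y]
        print(l,y,np.round((proj(mt,[*q,.131+.224*np.sin(l)])-[130,105])*2.5),np.round((proj(ms,[*q,.131+.224*np.sin(l)])-[260,110])*2.5+[400,0]))
E
```

```text
Rcorner [0.7   0.087 0.356] 0.0016 chest [ 0.162 -0.177] ang 1.344777666584866 len 0.2313085037272318
Lcorner [0.676 0.434 0.345] 0.0037 chest [0.169 0.17 ] ang 1.3034338412342499 len 0.2221711001576323
hasptip [0.733 0.268 0.304] 0.0013 chest [0.211 0.   ] ang 1.0440829893759194 len 0.20064154397916995
hasphinge [0.695 0.264 0.338] 0.002 chest [ 0.173 -0.   ] ang 1.2745343410948513 len 0.21611279642951423
1.7 -0.173 [336.  98.] [542. 129.]
1.7 0.173 [ 14. 135.] [676.   8.]
1.75 -0.173 [337. 109.] [533. 127.]
1.75 0.173 [ 15. 145.] [668.   8.]
1.8 -0.173 [338. 119.] [524. 126.]
1.8 0.173 [ 17. 155.] [660.   7.]
1.85 -0.173 [340. 130.] [516. 125.]
1.85 0.173 [ 18. 166.] [652.   7.]
```

Emit:
step_arm:
  delta_pos:
    - [0,0,0.5]
    - [0.445,0.05,0.02]
    - [0.445,0.15,0]
    - [0.445,0.4,0]
    - [0.3,0.4,0]
    - [0.145,0.2,0]
    - [0,0,0]
    - [0,0,0]
  twist: [0,0,0,0,0,0,0,0]
  grip: 0

```text
clock: 38.52
position: [0.7303, 0.1482, 0.469]
tool_rot: [0.0, -0.044, 0.999, -0.0]
contact_force: [0.6, 0.2, 0.4]
gripper_width: 0.003
grip_force: 0.0
```

Emit:
step_arm:
  delta_pos:
    - [0.06,0.036,0]
    - [0,0,-0.35]
    - [0,0,-0.35]
    - [0,0,-0.29]
    - [0,0,0]
  twist: [0,0,0,0,0]

```text
clock: 39.15
position: [0.7368, 0.1512, 0.3485]
tool_rot: [-0.002, -0.043, 0.999, -0.0]
contact_force: [-0.4, 0.6, 0.2]
gripper_width: 0.003
grip_force: 0.0
```

Emit:
step_arm:
  delta_pos:
    - [-0.333,-0.03,0.01]
    - [-0.333,-0.03,0.01]
    - [-0.295,-0.026,-0.046]
    - [-0.295,-0.026,-0.046]
    - [-0.214,-0.019,-0.115]
    - [-0.214,-0.019,-0.115]
    - [-0.17,-0.015,-0.173]
    - [-0.17,-0.015,-0.173]
    - [0,0,0]
  twist: [0,0,0,0,0,0,0,0,0]

```text
clock: 40.28
position: [0.4947, 0.1302, 0.2736]
tool_rot: [0.001, -0.044, 0.999, 0.0]
contact_force: [0.5, 0.2, 1.0]
gripper_width: 0.004
grip_force: 0.0
```

Emit:
step_arm:
  delta_pos:
    - [-0.112,-0.01,-0.217]
    - [-0.112,-0.01,-0.217]
    - [-0.044,-0.004,-0.2]
    - [-0.044,-0.004,-0.15]
    - [0,0,-0.06]
    - [0,0,0]
  twist: [0,0,0,0,0,0]

```text
clock: 41.02
position: [0.4588, 0.1272, 0.1717]
tool_rot: [0.001, -0.044, 0.999, 0.0]
contact_force: [-0.0, 0.6, 0.8]
gripper_width: 0.005
grip_force: 0.0
```

Emit:
step_arm:
  delta_pos:
    - [0,0,-0.05]
    - [0,0,-0.04]
    - [0,0,-0.03]
    - [0,0,0]
  twist: [0,0,0,0]

```text
clock: 41.52
position: [0.4585, 0.1272, 0.1613]
tool_rot: [0.001, -0.044, 0.999, 0.0]
contact_force: [-22.9, -5.3, 68.8]
gripper_width: 0.001
grip_force: 34.3
```

Emit:
step_arm:
  delta_pos:
    - [0,0,0.5]
    - [0.18,0.34,0.2]
    - [0.18,0.34,0]
    - [0.178,0.335,0]
    - [0,0,0]
    - [0,0,0]
  twist: [0,0,0,0,0,0]
  grip: 0.15

```text
clock: 42.28
position: [0.5218, 0.2485, 0.24]
tool_rot: [-0.0, -0.044, 0.999, -0.0]
contact_force: [-0.1, -0.0, -0.3]
gripper_width: 0.152
grip_force: 0.0
```

```bash
python3 - <<'E'
from h import *
s=observe();print(s["position"])
m,f=snap("wrist","w11");mt,t=snap("scene","s11")
cv2.imwrite("pics/c11.png",np.hstack([cv2.resize(f[60:360,130:430,::-1],(400,400),interpolation=cv2.INTER_CUBIC),cv2.resize(t[90:260,260:430,::-1],(400,400),interpolation=cv2.INTER_CUBIC)]))
E
```

```text
[0.52183999 0.24849793 0.24004207]
```

View pics/c11.png

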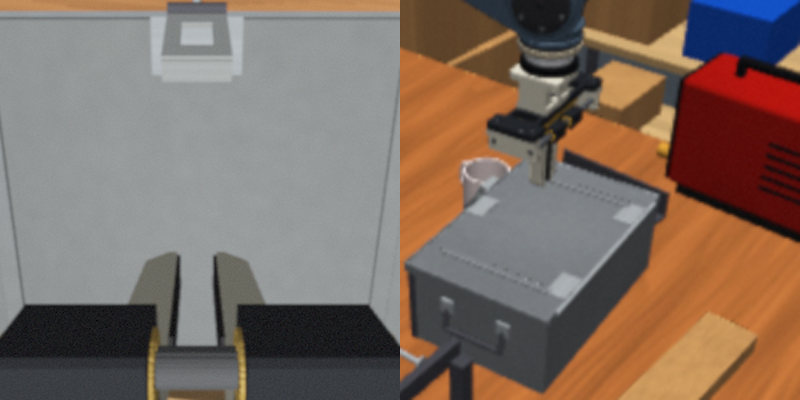

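The lid is shut. In the wrist crop the hasp stands at (197,50), in line with the fingers. I'll push it over from behind.

Emit:
step_arm:
  delta_pos:
    - [0,0,-0.3]
    - [0,0,-0.18]
    - [-0.299,-0.026,0]
    - [-0.299,-0.026,0]
    - [-0.299,-0.027,0]
    - [-0.1,-0.009,0]
    - [-0.1,-0.009,0]
    - [0,0,0]
  twist: [0,0,0,0,0,0,0,0]

```text
clock: 43.38
position: [0.3906, 0.2372, 0.1829]
tool_rot: [0.0, -0.044, 0.999, 0.0]
contact_force: [0.1, -0.3, -0.1]
gripper_width: 0.153
grip_force: 0.0
```

Emit:
step_arm:
  delta_pos:
    - [-0.075,-0.007,-0.06]
    - [0,0,-0.14]
    - [0,0,-0.14]
    - [0,0,-0.14]
    - [0,0,0]
  twist: [0,0,0,0,0]

```text
clock: 44.0
position: [0.3808, 0.236, 0.124]
tool_rot: [-0.001, -0.044, 0.999, -0.001]
contact_force: [-0.4, 0.9, -0.5]
gripper_width: 0.149
grip_force: 0.0
```

Emit:
step_arm:
  delta_pos:
    - [0.06,0.005,-0.02]
    - [0.05,0.004,0]
    - [0.03,0.003,0]
    - [0,0,0]
  twist: [0,0,0,0]

```text
clock: 44.5
position: [0.3915, 0.2369, 0.1223]
tool_rot: [-0.008, -0.043, 0.999, -0.002]
contact_force: [-45.5, 2.9, 31.0]
gripper_width: 0.149
grip_force: 22.4
```

Emit:
step_arm:
  delta_pos:
    - [-0.05,-0.004,0]
    - [-0.25,-0.022,0]
    - [-0.45,-0.04,0.1]
    - [-0.3,0,0.5]
    - [0,0,0.3]
    - [0,0,0]
    - [0,0,0]
  twist: [0,0,0,0,0,0,0]

```text
clock: 45.38
position: [0.2764, 0.2299, 0.2241]
tool_rot: [0.0, -0.043, 0.999, 0.0]
contact_force: [-0.3, 0.1, -0.2]
gripper_width: 0.149
grip_force: 0.0
```

```bash
python3 - <<'E'
from h import *
s=observe();print(s["position"],s["contact_force"])
m,f=snap("wrist","w12")
c=np.array([.523,.249]);th=np.radians(5.05);R=np.array([[np.cos(th),-np.sin(th)],[np.sin(th),np.cos(th)]])
W=lambda x,y,z:[*(c+R@[x,y]),z]
for n,p in [("pin",(-.114,0,.137)),("lid edge y.05",(-.114,.05,.137)),("tip down",(-.117,0,.081)),("tab end",(-.127,0,.081)),("staple end",(-.129,0,.105)),("tip at .3rad",(-.114-.0165,0,.0835)),("tip .6",(-.114-.0316,0,.0908)),("bench front",(-.11,0,0))]: print(n,np.round(proj(m,W(*p)),1))
g=cv2.cvtColor(f,cv2.COLOR_RGB2GRAY);u,v=proj(m,W(-.114,0,.137)).astype(int)
for r in range(max(0,v-70),min(420,v+10),2): print(r,"".join(f"{x//10:3d}" for x in g[r,u-36:u+38:2]))
E
```

```text
[0.27637711 0.22986039 0.22409344] [-0.34231891  0.14537637 -0.21736873]
pin [273.9 367.9]
lid edge y.05 [329.4 367.8]
tip down [274.4 325.6]
tab end [274.3 317.5]
staple end [274.1 330.6]
tip at .3rad [274.3 316.1]
tip .6 [274.2 307.6]
bench front [274.9 291.4]
297   1  3  2  2  2  6 10 10 10 10  8  2  1  3  6  6  6  6  6  6  6  6  7  6  6  7  6  4  3  3  8 10 10 10 10  7  3
299   1  2  2  2  1  6 10 10 10 10  8  3  2  4  6  6  6  7  6  6  6  6  7  6  7  6  6  5  3  2  8 10 11 10 10  7  3
301   3  2  3  3  2  6 10 10 10 10  7  2  1  4  6  7  6  6  6  6  6  7  6  6  6  6  7  5  1  2  6 10 10 10 11  7  3
303   3  2  3  2  2  6 10 10 11 10  6  2  2  5  7  6  6  6  7  6  6  6  6  6  6  7  6  5  3  2  6 10 10 10 10  7  3
305   2  2  1  3  5  7 10 10 10 10  6  2  1  5  6  6  7  6  7  6  7  6  6  7  6  6  7  5  2  2  5 10 10 10 10  8  5
307   3  2  2  4  6  7  9 10 10  9  5  3  1  5  6  6  7  7  6  7  6  6  6  6  7  7  6  5  3  3  4 10 10 10 10  9  7
309   3  2  2  4  7  7  9 10 10  9  3  2  2  5  7  7  6  6  7  6  7  6  6  7  6  6  6  5  2  2  4  9 10 10 11 10  7
311   2  3  2  5  8  7  9
[... 3102 characters left out ...]
9 14
365   6  5  9 15 13  6  5  9  9 11 11 10 10 10 10 10 10 10 10 10 10 10 10 10 10 10 10 11 14 14 14 13 12 11  8  8 14
367   6  5  7 13 12  5  4  9  9 11 11 10 10 10 10 10 10 10 10 10 10 10 10 10 10 10 10 10 13 13 13 12 11 12  7  5 12
369   6  5  3  3  3  2  5  8 10 15 17 17 16 17 16 17 17 17 17 17 17 17 17 16 17 17 17 17 17 17 17 16 13 11  7  3  4
371   6  5  3  2  2  2  5  9 10 17 18 18 18 18 18 18 18 18 18 18 18 18 18 18 18 18 18 18 18 18 18 18 13 11  7  3  3
373   6  6  3  2  2  2  5  8 11 17 18 18 18 18 18 18 18 18 18 18 18 18 18 18 18 18 18 18 18 18 18 18 13 11  7  3  2
375   6  5  3  2  3  2  4  8 12 17 18 18 18 18 18 18 18 18 18 18 18 18 18 18 18 18 18 18 18 18 18 18 14 11  7  2  2
```

Emit:
step_arm:
  delta_pos:
    - [0,0,0.5]
    - [0.33,0.03,0.1]
    - [0.33,0.03,0]
    - [0.3,0.03,0]
    - [0,0,0]
    - [0,0,0]
  twist: [0,0,0,0,0,0]

```text
clock: 46.18
position: [0.3907, 0.2405, 0.2953]
tool_rot: [-0.001, -0.043, 0.999, -0.0]
contact_force: [0.4, -0.5, 0.6]
gripper_width: 0.146
grip_force: 0.0
```

```bash
python3 - <<'E'
from h import *
s=observe();print(s["position"],s["contact_force"])
m,f=snap("wrist","w13")
c=np.array([.523,.249]);th=np.radians(5.05);R=np.array([[np.cos(th),-np.sin(th)],[np.sin(th),np.cos(th)]])
W=lambda x,y,z:[*(c+R@[x,y]),z]
for n,p in [("pin",(-.114,0,.137)),("tip down y+-16",(-.117,.016,.081)),("",(-.117,-.016,.081)),("tab end",(-.127,0,.081)),("staple end",(-.129,0,.105)),("tip at .3rad",(-.114-.0165,0,.0835)),("tab .3",(-.114-.0165-.0095,0,.0835+.003)),("tip .6",(-.114-.0316,0,.0908)),("tab .6",(-.114-.0316-.008,0,.0908+.0056)),("bench front",(-.11,0,0))]: print(n,np.round(proj(m,W(*p)),1))
g=cv2.cvtColor(f,cv2.COLOR_RGB2GRAY);u,v=proj(m,W(-.114,0,.137)).astype(int)
for r in range(max(0,v-60),min(420,v+14),1): print(r,"".join(f"{x//10:3d}" for x in g[r,u-30:u+32:2]))
E
```

```text
[0.39074204 0.24045114 0.2953301 ] [ 0.41481675 -0.53611177  0.56366278]
pin [273.6 222.2]
tip down y+-16 [287.7 204.9]
 [260.7 204.9]
tab end [274.1 196.7]
staple end [273.9 200. ]
tip at .3rad [274.1 194.3]
tab .3 [274.  186.8]
tip .6 [274.  182.7]
tab .6 [273.9 176.5]
bench front [274.8 195. ]
162  15 15 15 15 15 15 15 15 15 15 15 16 15 15 15 15 15 15 16 15 15 15 15 15 15 15 15 15 15 16 16
163  15 15 15 15 15 15 15 15 15 15 15 15 15 15 15 15 15 16 15 15 15 15 15 15 15 15 15 15 15 15 15
164  15 15 15 15 15 15 15 15 15 15 15 15 15 15 15 15 15 15 15 15 15 15 15 15 15 15 16 15 15 15 15
165  15 15 15 15 15 15 15 15 15 15 15 15 15 15 15 15 15 15 15 15 15 15 15 15 15 15 15 15 15 15 15
166  15 15 15 15 14 14 15 15 15 15 15 15 15 15 15 15 15 15 15 15 15 15 15 15 15 15 15 15 15 15 15
167  15 15 15 14 15 14 14 14 15 15 15 15 15 14 15 15 15 15 15 15 15 15 15 15 15 15 15 15 15 15 15
168  15 15 15 15 15 15 14 14 14 14 15 15 14 14 14 14 14 14 14 15 15 15 15 15 15 15 15 15 15 15 15
169  15 15 15 15 15 15 15 15 15 14 14 14 14 14 14 14 15 14 14 14 14 15 14 14 15 14 15 14 15 15 14
170  15 15 15 15 1
[... 5749 characters left out ...]
19 19 17 15 15
229  15 15 15 17 19 19 19 19 19 19 19 19 19 19 19 19 19 19 19 19 19 19 19 19 19 19 19 18 17 15 16
230  15 15 15 17 19 19 19 19 19 19 19 19 19 19 19 19 19 19 19 18 19 19 19 19 18 19 19 18 17 16 15
231  15 15 15 17 19 19 19 19 19 19 19 19 19 19 19 19 19 19 19 19 19 19 19 19 19 19 19 19 17 16 15
232  15 15 15 17 19 19 19 19 19 19 19 19 19 19 19 19 19 19 19 19 19 19 19 19 19 19 19 19 17 16 15
233  15 15 15 17 19 19 19 19 19 19 19 19 19 19 19 19 19 19 19 19 19 19 19 19 19 19 19 19 17 15 15
234  15 15 15 17 19 19 19 19 19 19 19 19 19 19 19 19 19 19 19 19 19 19 19 19 19 19 19 19 17 16 15
235  15 15 15 17 19 19 19 19 19 19 19 19 19 19 19 19 19 19 19 19 19 19 19 19 19 19 19 19 17 16 15
```

The numeric profile shows the hasp's tab at rows 193–200, against 197–205 expected for flat and 187–194 at 0.3 rad. The strap's outer face is about 6 mm in front of the lid lip, including its 3 mm thickness, so the angle is about 0.05 to 0.12 rad. The staple shows through the slot, and the arm is clear of everything.

```bash
python3 -c "
from workcell import *
print(observe()['clock'],observe()['contact_force']);print(hand_in())"
```

```text
46.225 [ 0.27181284 -0.42573785 -0.41726235]
the job is handed in; nothing more can be done
None
```

I handed the job in at 46 s, with both discs on edge in rack slots 0 and 2 and all three tins upright in the bay. The lid is shut and the hasp is pressed down over its staple; I measured it at about 0.05–0.12 rad, against a limit of 0.2. No verdict came back.

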